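# Pack the tenon magazine

## Robot

A 6-joint arm with a two-finger parallel gripper is mounted at the origin on a cart in front of the work surface, level with it; the furniture and walls round the work are solid. World frame = base frame: x ahead of the robot, y to its left, z up, the work surface at z = 0. Lengths are in m, angles in rad, forces in N, time in s.
With the tool pointing down it reaches from about 0.375 to 0.9 m from the base axis. Payload 3.1 kg.
Tool frame: the origin (TCP) lies midway between the tips of the shut fingers; the grasp point (between the pads) lies 19 mm behind it; z points along the fingers, y is the direction in which the jaws open and shut (so a half turn about z gives the same grasp; the last joint's range is limited). The gripper opens to 85 mm and grips with 20 to 120 N. Pads are 22 mm wide; open, the fingers measure 114 mm over their backs; the gripper's body (76 mm by 85 mm) begins 54 mm behind the grasp point. The pads swing forward as they close: fully open they stand 13 mm farther back than shut.
Start: joints at [-1.331, 0.527, 1.433, -0, 1.181, -0.178], TCP at [0.254, -0.571, 0.231] pointing down, gripper open.
Joint ranges: [-3.08, 3.08], [-0.75, 2.2], [0.22, 2.44], [-1.43, 4.57], [0, 2.65], [-2.85, 2.85]. Speed limits (rad/s): [2.79, 2.79, 3.14, 3.14, 3.14, 3.14].

## Interface

Orientations are given as a unit quaternion [x, y, z, w].
In Python, from station import manip gives the robot as it stands.
- The arm moves only by the tool servo_tool, never from a script. Its argument "motion" is a list of rows, each a list of 7 numbers: the shift along the tool's x, y, z in mm, then the turn, a rotation vector about the tool's x, y, z in rad, then the opening, from -1 (shut) to 1 (fully open), so that 0 is half open. In form: [[x, y, z, rx, ry, rz, hand], ...]. A call has 1 to 12 rows; each row shifts and turns the pose as measured when the row begins, along the tool's axes as they then stand; what a row does not reach is not made up. A row lasts 1/12 s, in which the tool goes at most 41.7 mm and 7.16 degrees, less where a joint would pass 70% of its speed; a pose out of reach is approached as far as the arm can. A call with a gripper value outside its range is refused whole. The fingers move at their own pace and stop on an object; "grip_force" is the grip in N (left out, the last holds). Time passes only in rows, so rows that do not move let the fingers close. It gives the time, the measured TCP pose, the force and the opening at its end, in the units of the state.
- manip.sense(): the state, without advancing time (a new reading comes with each control period).
- manip.snapshot(name): name is "scene" or "top" or "wrist"; returns a dict with "frame" (400x640x3 uint8, red, green, blue), "mtx" (3x3 intrinsics, pixels), "world_from_camera" (4x4, takes a point from camera to world coordinates). Camera axes: x right, y up, looking along -z (the intrinsics and any distortion apply to the point x, -y, -z); pixel columns grow to the right and rows downward; lengths in m; the calibration is good to about 2 mm. A picture is of the moment at which its call begins. There is no depth.
- manip.sign_off(): hands the job in, once; it reports no verdict.
The state is a dict: "t": time; "q": joint angles; "qd": joint speeds; "tau": joint torques, N m; "tcp_pos": TCP position; "tool_rot": TCP orientation; "force": force on the tool from outside, world axes, zero at the start; "ft_torque": the same for the moment, N m; "finger_gap": opening from 0.0 (shut) to 1.0 (fully open).
Only numpy, scipy, OpenCV 4.12 (cv2) and the standard library are available. Lean on these libraries where they do the work, as an engineer would, in place of code of your own. Each camera call takes 0.05 s, during which the arm holds its last target.

## Task

Load the sloping feed chute: slide the pale loose tenon lengthways into the chute's mouth, then use the oak push stick to ram it and the dark tight tenon below it down the chute until they are fully home against the bottom, and press firmly there. Then take the stick out and leave it lying flat on the bare worktop, off the chute's board. Leave the bottle, the sanding block, the tape roll and the maple offcut where they are.

Things in the scene. Friction and masses are not known exactly. Their poses are not given: they have to be found in the camera images.
- chute: fixed straight rectangular chute of aluminium, its cover slotted 16 mm wide along the middle, sloping up at 32 degrees on a wooden stand. Origin: middle of the inside floor at the closed bottom end, 30 mm above the worktop. x runs up the chute to the open mouth at x = 190 mm, y across (level), z square to the floor, upward. Inside 32 mm wide, 24 mm high (z = 0 to 24 mm), walls 3 mm.
- mouth (a point): centre of the chute's open mouth, at x = 190 mm, z = 12 mm of the chute's frame. The last 12 mm before it flare out by 5 mm on every side. Nothing stands beyond the mouth; below it is only the board (240 x 120 x 12 mm, under the chute).
- tight_tenon (a joint): how far the dark tenon in the chute (60 mm long, 29 x 21 mm, filling the chute) has gone down, in m: it starts at 0 to 0.020 and is fully home, against the bottom, at 0.050. It stays where it is left and needs a push of about 6 N to move. Its upper end lies at x = 110 mm minus this value in the chute's frame.
- tenon: pale loose hardwood tenon, a bar 80 mm long (its x) x 24 mm wide (its y) x 16 mm thick (z), 50 g, lying flat on the worktop. Origin: centre of its underside. Both ends are alike. Put in the chute it may stay where it is let go or slide down on to the dark tenon. Fully home its centre lies at x = 100 mm in the chute's frame.
- push_stick: straight oak stick, 220 mm long (its y) x 20 mm wide (its x) x 14 mm thick (z), 45 g, lying flat on the worktop. Origin: centre of its underside. Both ends are alike. When the tenons are home its end stands 50 mm inside the mouth. Pressing with 10 to 20 N at the bottom is firm.
- sanding_block: bystander: brown sanding block, 59 x 112 x 34 mm, origin at the centre of its underside
- masking_tape: bystander: roll of masking tape lying flat, 100 mm across, 24 mm high, origin at the centre of its underside
- glue_bottle: bystander: yellow bottle with an orange cap, standing, 44 x 62 x 208 mm, origin at the centre of its underside
- offcut_maple: bystander: maple offcut, 45 x 130 x 32 mm, origin at the centre of its underside
- stand: the fixed plywood board (240 mm along its x, 120 mm along y, 12 mm thick) with the wooden cheeks that carry the chute. Origin: centre of the board's underside, on the worktop. The chute's bottom end is 100 mm from it towards -x, its mouth 61 mm towards +x and 141 mm up.
There are look-alikes about, which are no part of the job. What is meant by the tenon is not orange or red, and is the larger of those in its own colour.

How it is judged:
By the outcome, as a careful person would: the job done as asked, in the order asked, and still so for the second after the job is handed in, with the robot touching nothing.
It also fails if it takes over 72 s, if anything falls off the work surface, if the arm or the gripper's body presses on something with over 40 N, if the wrist force passes 120 N, or if a joint passes its speed limit or range.

## Working session

There is one attempt and no reset: what is moved stays moved. The work goes in short steps, Python scripts to look and compute and a tool call to move; the robot and the scene stay as the last step left them, time stands still between calls to the robot, and variables do not carry over. Pictures are saved under pics/ and viewed, and the job is handed in when it is done.

Besides the shell and the picture viewer there is one more tool, called after "Call:" by a JSON object that holds its "name" and its "arguments". servo_tool: Moves the arm, as the interface text tells. Its arguments: {"type":"object","properties":{"motion":{"type":"array"},"grip_force":{"type":"number"}},"required":["motion"]}

```bash
mkdir -p pics; ls; python3 - <<'E'
from station import manip
import cv2, numpy as np, pickle
s=manip.sense(); print({k:np.round(v,3).tolist() for k,v in s.items()})
for n in ["scene","top"]:
    d=manip.snapshot(n); cv2.imwrite(f"pics/{n}0.png",d["frame"][:,:,::-1]); pickle.dump(d,open(f"{n}0.pkl","wb"))
    print(n,np.round(d["mtx"],2).tolist(),np.round(d["world_from_camera"],4).tolist(), [k for k in d])
E
```

```text
pics
{'t': 0.0, 'q': [-1.33, 0.528, 1.434, 0.0, 1.181, -0.178], 'qd': [-0.0, -0.002, 0.001, 0.001, 0.001, 0.001], 'tau': [-0.001, -44.235, -17.803, -0.0, 0.009, 0.0], 'tcp_pos': [0.254, -0.57, 0.23], 'tool_rot': [0.978, 0.208, -0.0, -0.001], 'force': [0.224, 0.41, -0.726], 'ft_torque': [-0.022, 0.002, 0.024], 'finger_gap': 1.001}
scene [[467.04, 0.0, 316.09], [0.0, 467.04, 202.76], [0.0, 0.0, 1.0]] [[-0.8426, 0.3288, -0.4266, -0.0131], [-0.5381, -0.4813, 0.6919, 0.9707], [0.0222, 0.8125, 0.5825, 0.926], [0.0, 0.0, 0.0, 1.0]] ['frame', 'mtx', 'world_from_camera']
top [[403.75, 0.0, 326.15], [0.0, 403.75, 198.18], [0.0, 0.0, 1.0]] [[0.0135, 0.9982, -0.0587, 0.5282], [-0.9999, 0.0137, 0.0019, 0.0165], [0.0027, 0.0586, 0.9983, 1.165], [0.0, 0.0, 0.0, 1.0]] ['frame', 'mtx', 'world_from_camera']
```

View pics/top0.png

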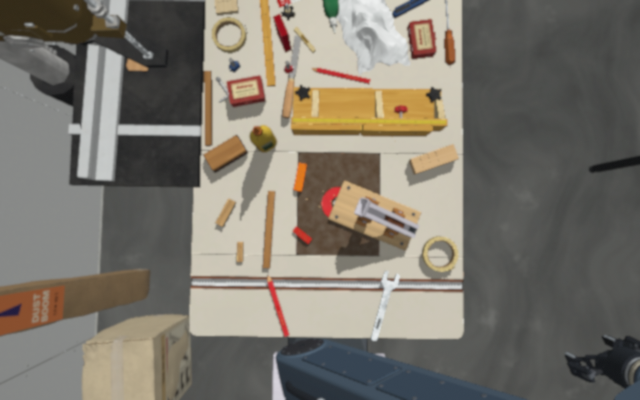

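View pics/scene0.png

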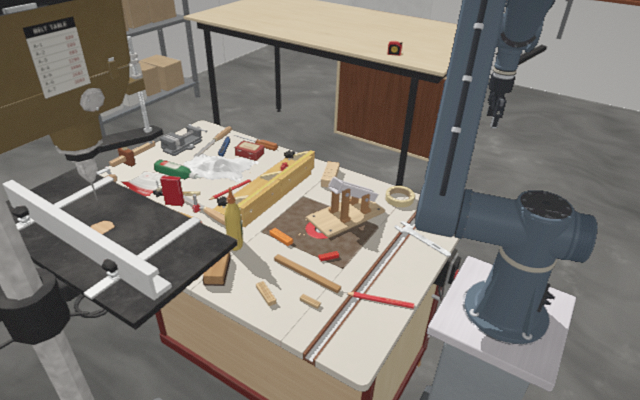

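```bash
python3 - <<'E'
import cv2
a=cv2.imread("pics/top0.png")[130:290,190:470]; cv2.imwrite("pics/top0c.png",cv2.resize(a,(784,448),interpolation=cv2.INTER_CUBIC))
a=cv2.imread("pics/scene0.png")[150:320,190:450]; cv2.imwrite("pics/scene0c.png",cv2.resize(a,(780,510),interpolation=cv2.INTER_CUBIC))
E
```

```text
(no output)
```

View pics/top0c.png

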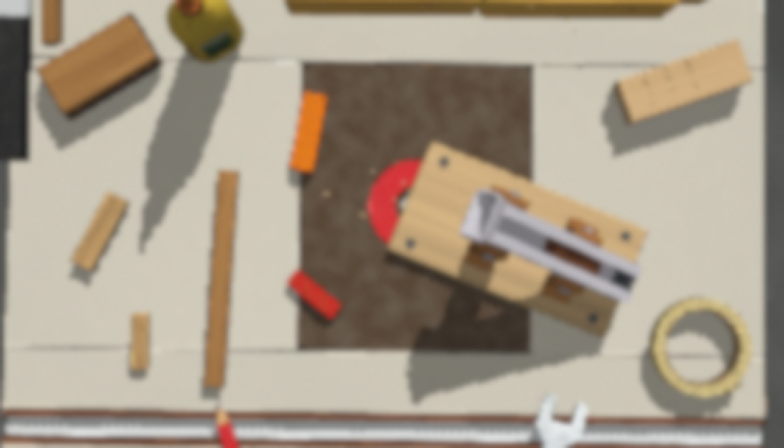

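View pics/scene0c.png

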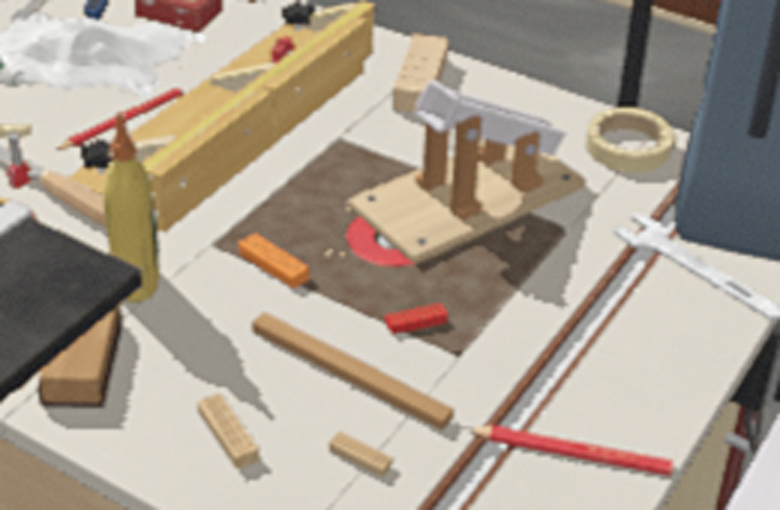

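```bash
cat > h.py <<'E'
import numpy as np, cv2, pickle
from scipy.spatial.transform import Rotation as R
def ray(d,uv):
    uv=np.atleast_2d(np.asarray(uv,float)); K=d["mtx"]; T=d["world_from_camera"]
    p=np.c_[(uv[:,0]-K[0,2])/K[0,0],-(uv[:,1]-K[1,2])/K[1,1],-np.ones(len(uv))]
    return T[:3,3],p@T[:3,:3].T
def plane(d,uv,z):
    o,v=ray(d,uv); return o+v*((z-o[2])/v[:,2])[:,None]
def proj(d,P):
    P=np.atleast_2d(P); T=np.linalg.inv(d["world_from_camera"]); c=P@T[:3,:3].T+T[:3,3]; K=d["mtx"]
    return np.c_[K[0,0]*c[:,0]/-c[:,2]+K[0,2], K[1,1]*-c[:,1]/-c[:,2]+K[1,2]]
def load(n): return pickle.load(open(n,"rb"))
def snap(n,tag,scale=None):
    from station import manip
    d=manip.snapshot(n); pickle.dump(d,open(f"{tag}.pkl","wb")); cv2.imwrite(f"pics/{tag}.png",d["frame"][:,:,::-1]); return d
E
python3 - <<'E'
from h import *
d=load("top0.pkl")
S=lambda x,y:(190+x*280/784,130+y*160/448)
for nm,z,pts in [("tenon ends",.016,[(115,198),(86,264)]),("stick ends",.014,[(229,173),(214,386)]),("board corners",.012,[(434,143),(647,232),(603,335),(386,247)]),("mouth top",.15,[(484,190),(470,235)]),("bot",.05,[(637,270),(628,300)]),("bottle",.0,[(215,55)]),("tape",.024,[(701,347)])]:
    print(nm,np.round(plane(d,[S(*p) for p in pts],z)[:,:2],3).tolist())
E
```

```text
tenon ends [[0.585, 0.285], [0.517, 0.312]]
stick ends [[0.612, 0.17], [0.396, 0.18]]
board corners [[0.646, -0.039], [0.558, -0.257], [0.453, -0.213], [0.539, 0.009]]
mouth top [[0.59, -0.078], [0.549, -0.066]]
bot [[0.519, -0.239], [0.49, -0.23]]
bottle [[0.736, 0.189]]
tape [[0.443, -0.309]]
```

```bash
python3 - <<'E'
from h import *
from station import manip
d=snap("wrist","wrist0"); s=manip.sense()
T=np.eye(4);T[:3,:3]=R.from_quat(s["tool_rot"]).as_matrix();T[:3,3]=s["tcp_pos"]
print(np.round(np.linalg.inv(T)@d["world_from_camera"],3)); print(np.round(d["mtx"],1)); print(np.round(T,3))
E
```

```text
[[-0.001  0.964  0.265  0.066]
 [ 1.     0.001  0.002  0.   ]
 [ 0.001  0.265 -0.964 -0.143]
 [ 0.     0.     0.     1.   ]]
[[342.    0.  319.6]
 [  0.  342.  198.2]
 [  0.    0.    1. ]]
[[ 0.914  0.407 -0.     0.254]
 [ 0.407 -0.914  0.002 -0.57 ]
 [ 0.    -0.002 -1.     0.231]
 [ 0.     0.     0.     1.   ]]
```

View pics/wrist0.png

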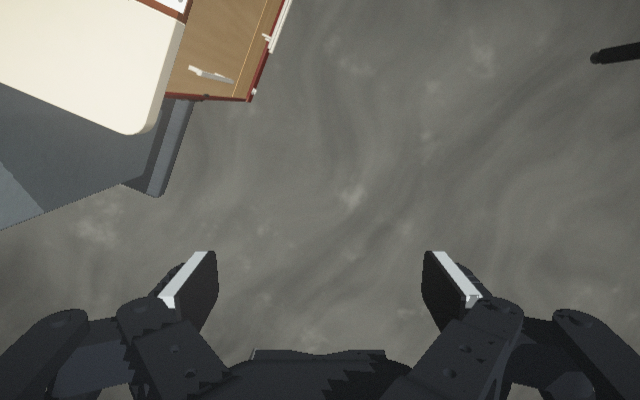

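```bash
cat >> h.py <<'E'
def pose():
    from station import manip
    s=manip.sense(); return np.array(s["tcp_pos"]),R.from_quat(s["tool_rot"]),s
def down(yawdeg): # tool x at yaw, z down
    a=np.radians(yawdeg); return R.from_matrix(np.c_[[np.cos(a),np.sin(a),0],[np.sin(a),-np.cos(a),0],[0,0,-1]])
def delta(p,r):
    p0,r0,s=pose(); dp=r0.inv().apply(np.array(p)-p0)*1000; rv=(r0.inv()*r).as_rotvec()
    print("pos",np.round(p0,4),"shift mm",np.round(dp,1),"norm",round(np.linalg.norm(dp),1),"rotvec",np.round(rv,3),"deg",round(np.degrees(np.linalg.norm(rv)),1)); return dp,rv
def rows(p,r,n):
    p0,r0,s=pose(); rv=(r0.inv()*r).as_rotvec(); st=(np.array(p)-p0)/n
    delta(p,r)
    for i in range(n):
        ri=r0*R.from_rotvec(rv*i/n); print(np.round(ri.inv().apply(st)*1000,0).tolist(),np.round(rv/n,3).tolist())
E
python3 -c "
from h import *
rows([.55,-.15,.34],down(68),14)"
```

```text
pos [ 0.2541 -0.5704  0.2305] shift mm [ 441.4 -263.9 -108.9] norm 525.6 rotvec [-0.001 -0.001 -0.768] deg 44.0
[32.0, -19.0, -8.0] [-0.0, -0.0, -0.055]
[33.0, -17.0, -8.0] [-0.0, -0.0, -0.055]
[33.0, -15.0, -8.0] [-0.0, -0.0, -0.055]
[34.0, -13.0, -8.0] [-0.0, -0.0, -0.055]
[35.0, -12.0, -8.0] [-0.0, -0.0, -0.055]
[35.0, -10.0, -8.0] [-0.0, -0.0, -0.055]
[36.0, -8.0, -8.0] [-0.0, -0.0, -0.055]
[36.0, -6.0, -8.0] [-0.0, -0.0, -0.055]
[37.0, -4.0, -8.0] [-0.0, -0.0, -0.055]
[37.0, -2.0, -8.0] [-0.0, -0.0, -0.055]
[37.0, 0.0, -8.0] [-0.0, -0.0, -0.055]
[37.0, 2.0, -8.0] [-0.0, -0.0, -0.055]
[36.0, 4.0, -8.0] [-0.0, -0.0, -0.055]
[36.0, 6.0, -8.0] [-0.0, -0.0, -0.055]
```

Call:
{"name": "servo_tool", "arguments": {"motion": [[32,-19,-8,0,0,-0.055,1],[33,-17,-8,0,0,-0.055,1],[33,-15,-8,0,0,-0.055,1],[34,-13,-8,0,0,-0.055,1],[35,-12,-8,0,0,-0.055,1],[35,-10,-8,0,0,-0.055,1],[36,-8,-8,0,0,-0.055,1],[36,-6,-8,0,0,-0.055,1],[37,-4,-8,0,0,-0.055,1],[37,-2,-8,0,0,-0.055,1],[37,0,-8,0,0,-0.055,1],[37,2,-8,0,0,-0.055,1]]}}

```text
t: 1.15
tcp_pos: [0.5068, -0.1955, 0.3245]
tool_rot: [0.854, 0.52, -0.001, -0.005]
force: [0.9, -0.9, 0.1]
finger_gap: 1.001
```

```bash
python3 -c "
from h import *
rows([.55,-.15,.34],down(68),4)"
```

```text
pos [ 0.5068 -0.1955  0.3245] shift mm [ 60.3  17.4 -15.5] norm 64.6 rotvec [-0.009 -0.004 -0.092] deg 5.3
[15.0, 4.0, -4.0] [-0.002, -0.001, -0.023]
[15.0, 5.0, -4.0] [-0.002, -0.001, -0.023]
[15.0, 5.0, -4.0] [-0.002, -0.001, -0.023]
[15.0, 5.0, -4.0] [-0.002, -0.001, -0.023]
```

Call:
{"name": "servo_tool", "arguments": {"motion": [[20,6,-5,0,0,-0.03,1],[20,6,-5,0,0,-0.03,1],[20,6,-5,0,0,-0.03,1],[0,0,0,0,0,0,1],[0,0,0,0,0,0,1]]}}

```text
t: 1.57
tcp_pos: [0.5537, -0.1377, 0.3413]
tool_rot: [0.824, 0.566, 0.001, -0.005]
force: [-0.4, -0.7, -0.5]
finger_gap: 1.002
```

```bash
python3 -c "
from h import *
snap('wrist','w1'); p,r,s=pose(); print(p,r.as_matrix().round(3))"
```

```text
[ 0.55359313 -0.13779288  0.34133076] [[ 0.36   0.933 -0.004]
 [ 0.933 -0.36   0.01 ]
 [ 0.008 -0.007 -1.   ]]
```

View pics/w1.png

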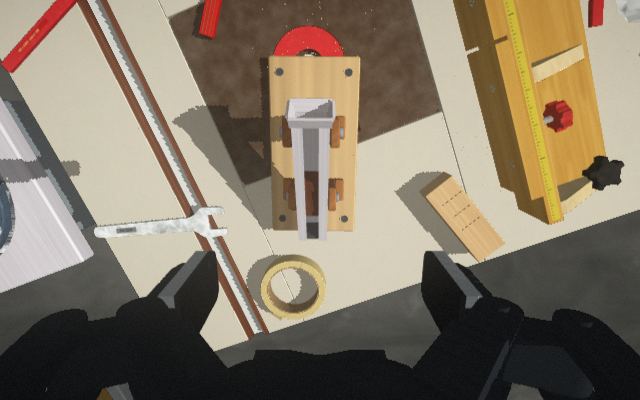

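```bash
python3 -c "
import cv2
a=cv2.imread('pics/w1.png')[45:250,255:375]; cv2.imwrite('pics/w1c.png',cv2.resize(a,None,fx=2.9,fy=2.9,interpolation=cv2.INTER_CUBIC))"
```

```text
(no output)
```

View pics/w1c.png

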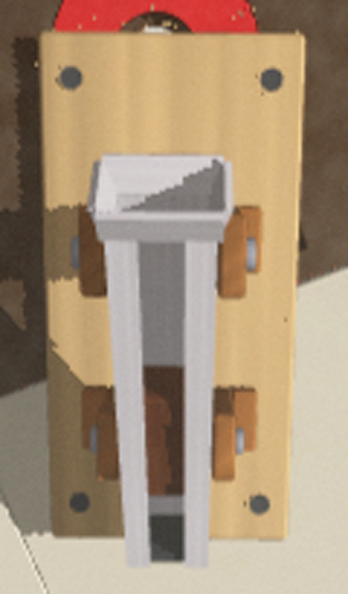

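```bash
cat > stand.py <<'E'
from h import *
d=load("w1.pkl")
S=lambda c:np.array(c,float)/2.9+[255,45]-[0.33,0.33]
c=S([(40,32),(304,34),(289,541),(54,537)])
P=plane(d,c,.012); print(P.round(4)); print("sides",[round(np.linalg.norm(P[i]-P[(i+1)%4]),4) for i in range(4)])
h=(P[0]+P[1]-P[2]-P[3]);h/=np.linalg.norm(h); w=P[1]-P[0]; w/=np.linalg.norm(w)
ang=np.degrees(np.arctan2(h[1],h[0])); aw=np.degrees(np.arctan2(w[1],w[0]))+90
print("yaw",ang,aw,"centre",P.mean(0).round(4))
def chute(ang,cen):
    a=np.radians(ang); hh=np.array([np.cos(a),np.sin(a),0]); t=np.radians(32)
    o=np.array([cen[0],cen[1],0])-.1*hh+[0,0,.03]
    x=np.cos(t)*hh+[0,0,np.sin(t)]; z=-np.sin(t)*hh+[0,0,np.cos(t)]; y=np.cross(z,x)
    return o,np.c_[x,y,z]
if __name__=="__main__":
    o,M=chute((ang+aw)/2,P.mean(0))
    im=cv2.resize(cv2.imread("pics/w1.png")[45:250,255:375],None,fx=2.9,fy=2.9,interpolation=cv2.INTER_CUBIC)
    for q in [(190,s*21,z) for s in(-1,1) for z in(-5,29)]+[(0,s*19,z) for s in(-1,1) for z in (0,27)]+[(110,s*8,27) for s in(-1,1)]:
        u=proj(d,o+M@(np.array(q)/1000)); v=((u-[255,45]+.33)*2.9)[0]; cv2.circle(im,tuple(int(k) for k in v),3,(0,0,255),1); print(q,v.round(0))
    cv2.imwrite("pics/w1p.png",im); print("mouth",o+M@[.19,0,.012])
E
python3 stand.py
```

```text
[[ 0.5357  0.0076  0.012 ]
 [ 0.6447 -0.0356  0.012 ]
 [ 0.5582 -0.2582  0.012 ]
 [ 0.4479 -0.2137  0.012 ]]
sides [np.float64(0.1172), np.float64(0.2389), np.float64(0.1189), np.float64(0.2381)]
yaw 68.56806310200466 68.39973024345551 centre [ 0.5466 -0.125   0.012 ]
(190, -21, -5) [225. 158.]
(190, -21, 29) [226. 214.]
(190, 21, -5) [104. 157.]
(190, 21, 29) [ 96. 213.]
(0, -19, 0) [210. 515.]
(0, -19, 27) [210. 560.]
(0, 19, 0) [131. 514.]
(0, 19, 27) [128. 559.]
(110, -8, 27) [186. 388.]
(110, 8, 27) [144. 388.]
mouth [ 0.56669483 -0.07403316  0.14086124]
```

View pics/w1p.png

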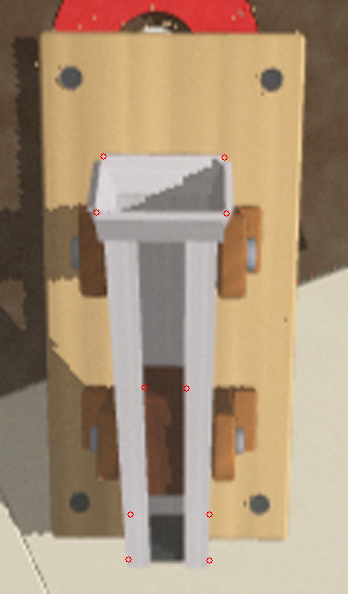

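```bash
python3 -c "
from h import *
rows([.52,.26,.28],down(158),13)"
```

```text
pos [ 0.5536 -0.1378  0.3413] shift mm [ 358.5 -174.1   65.3] norm 403.9 rotvec [ 1.000e-03 -1.200e-02 -1.555e+00] deg 89.1
[28.0, -13.0, 5.0] [0.0, -0.001, -0.12]
[29.0, -10.0, 5.0] [0.0, -0.001, -0.12]
[30.0, -6.0, 5.0] [0.0, -0.001, -0.12]
[31.0, -3.0, 5.0] [0.0, -0.001, -0.12]
[31.0, 1.0, 5.0] [0.0, -0.001, -0.12]
[30.0, 4.0, 5.0] [0.0, -0.001, -0.12]
[30.0, 8.0, 5.0] [0.0, -0.001, -0.12]
[28.0, 12.0, 5.0] [0.0, -0.001, -0.12]
[27.0, 15.0, 5.0] [0.0, -0.001, -0.12]
[25.0, 18.0, 5.0] [0.0, -0.001, -0.12]
[23.0, 21.0, 5.0] [0.0, -0.001, -0.12]
[20.0, 23.0, 5.0] [0.0, -0.001, -0.12]
[17.0, 26.0, 5.0] [0.0, -0.001, -0.12]
```

Call:
{"name": "servo_tool", "arguments": {"motion": [[28,-13,5,0,0,-0.12,1],[29,-10,5,0,0,-0.12,1],[30,-6,5,0,0,-0.12,1],[31,-3,5,0,0,-0.12,1],[31,1,5,0,0,-0.12,1],[30,4,5,0,0,-0.12,1],[30,8,5,0,0,-0.12,1],[28,12,5,0,0,-0.12,1],[27,15,5,0,0,-0.12,1],[25,18,5,0,0,-0.12,1],[23,21,5,0,0,-0.12,1],[20,23,5,0,0,-0.12,1]]}}

```text
t: 2.62
tcp_pos: [0.5117, 0.2227, 0.2763]
tool_rot: [0.231, 0.973, -0.001, -0.006]
force: [0.9, 0.7, 0.7]
finger_gap: 1.0
```

Call:
{"name": "servo_tool", "arguments": {"motion": [[14,22,5,0,0,-0.12,1],[0,0,0,0,0,0,1],[0,0,0,0,0,0,1]]}}

```text
t: 2.87
tcp_pos: [0.5062, 0.2513, 0.2685]
tool_rot: [0.168, 0.986, -0.001, -0.009]
force: [0.3, -0.5, -0.7]
finger_gap: 0.996
```

```bash
python3 -c "
from h import *
snap('wrist','w2'); p,r,s=pose(); print(s['t'],p,r.as_matrix().round(3))"
```

```text
2.9167 [0.50614636 0.25101828 0.26842915] [[-0.943  0.331 -0.018]
 [ 0.331  0.944  0.001]
 [ 0.017 -0.005 -1.   ]]
```

View pics/w2.png

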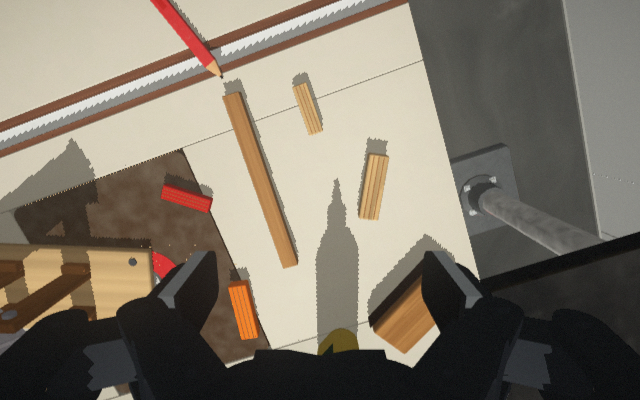

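```bash
python3 - <<'E'
from h import *
d=load("w2.pkl"); im=d["frame"][:,:,::-1].copy(); hsv=cv2.cvtColor(im,cv2.COLOR_BGR2HSV)
m=cv2.inRange(hsv,(8,80,70),(25,255,255))
n,l,st,ce=cv2.connectedComponentsWithStats(m)
for i in range(1,n):
    if st[i,4]>300:
        c=cv2.findContours((l==i).astype(np.uint8),0,1)[0][0]; r=cv2.minAreaRect(c); b=cv2.boxPoints(r); print(st[i],np.round(b,1).tolist())
        if 150<ce[i][0]<450 and ce[i][1]<280:
            print("  z16",plane(d,b,.016).round(4).tolist()); cv2.drawContours(im,[b.astype(int)],0,(0,0,255),1)
cv2.imwrite("pics/w2c.png",cv2.resize(im[60:280,210:410],None,fx=2.7,fy=2.7,interpolation=cv2.INTER_CUBIC))
E
```

```text
[ 204    0  135   51 1233] [[203.60000610351562, 42.0], [334.5, -8.899999618530273], [338.1000061035156, 0.10000000149011612], [207.10000610351562, 51.099998474121094]]
  z16 [[0.3357, 0.1772, 0.016], [0.3361, 0.3253, 0.016], [0.3453, 0.326, 0.016], [0.3452, 0.1771, 0.016]]
[   0    0  408  157 3047] [[-4.0, 145.89999389648438], [401.29998779296875, -14.5], [407.5, 1.399999976158142], [2.299999952316284, 161.8000030517578]]
  z16 [[0.3574, -0.0952, 0.016], [0.3541, 0.3918, 0.016], [0.3705, 0.3939, 0.016], [0.3758, -0.0984, 0.016]]
[   0   49  195   83 1868] [[-3.200000047683716, 122.69999694824219], [190.60000610351562, 47.400001525878906], [194.0, 56.099998474121094], [0.20000000298023224, 131.5]]
[293  82  30  53 781] [[291.3999938964844, 86.4000015258789], [305.70001220703125, 81.30000305175781], [323.20001220703125, 130.39999389648438], [308.8999938964844, 135.5]]
  z16 [[0.4094, 0.2501, 0.016], [0.4096, 0.2668, 0.016], [0.4661, 0.2676, 0.016], [0.4661, 0.2503, 0.016]]
[ 222   91   76  178 3358] [[221.60000610351562, 96.19999694824219], [239.89999389648438, 89.9000015258789], [29
[... 245 characters left out ...]
], [197.10000610351562, 142.0], [272.1000061035156, 346.6000061035156], [44.70000076293945, 430.0]]
[ 358  153   31   67 1395] [[356.5, 217.39999389648438], [367.70001220703125, 151.6999969482422], [388.79998779296875, 155.3000030517578], [377.5, 221.0]]
  z16 [[0.5773, 0.2716, 0.016], [0.5059, 0.3082, 0.016], [0.518, 0.3299, 0.016], [0.5901, 0.2943, 0.016]]
[ 372  275   64   79 2410] [[369.5, 327.6000061035156], [420.8999938964844, 274.8999938964844], [452.20001220703125, 305.3999938964844], [400.79998779296875, 358.1000061035156]]
[317 328  42  27 693] [[313.20001220703125, 332.29998779296875], [354.5, 325.1000061035156], [358.5, 347.8999938964844], [317.20001220703125, 355.1000061035156]]
```

View pics/w2c.png

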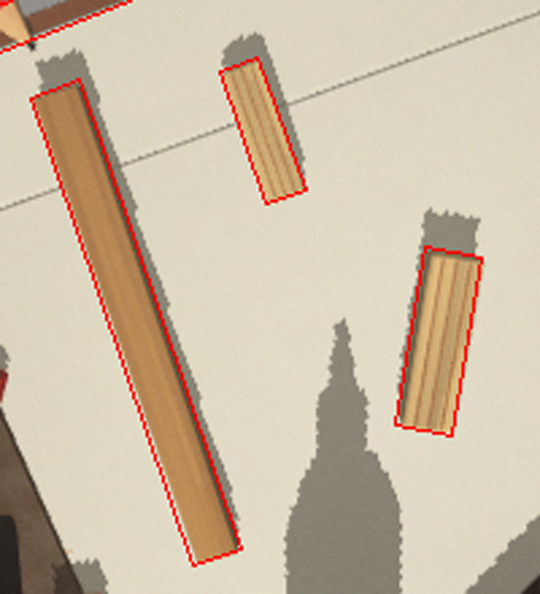

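```bash
python3 - <<'E'
from h import *
t=load("top0.pkl");s=load("scene0.pkl");w=load("w2.pkl")
def tri(a,ua,b,ub):
    o1,v1=ray(a,ua);o2,v2=ray(b,ub);v1=v1[0];v2=v2[0]
    A=np.c_[v1,-v2];k=np.linalg.lstsq(A,o2-o1,rcond=None)[0];p,q=o1+k[0]*v1,o2+k[1]*v2
    print(((p+q)/2).round(3),np.linalg.norm(p-q).round(4))
tri(t,(200,185),s,(237,243))
rows([.5227,.3136,.08],down(153.4),6)
p,r,_=pose()
E
```

```text
[0.613 0.326 0.169] 0.0043
pos [0.5061 0.251  0.2684] shift mm [  1.9  65.5 188.2] norm 199.2 rotvec [-0.006 -0.017  0.127] deg 7.3
[0.0, 11.0, 31.0] [-0.001, -0.003, 0.021]
[1.0, 11.0, 31.0] [-0.001, -0.003, 0.021]
[1.0, 11.0, 31.0] [-0.001, -0.003, 0.021]
[1.0, 11.0, 31.0] [-0.001, -0.003, 0.021]
[2.0, 11.0, 31.0] [-0.001, -0.003, 0.021]
[2.0, 11.0, 31.0] [-0.001, -0.003, 0.021]
```

Call:
{"name": "servo_tool", "arguments": {"motion": [[0,11,31,0,-0.003,0.021,1],[1,11,31,0,-0.003,0.021,1],[1,11,31,0,-0.003,0.021,1],[1,11,31,-0.001,-0.003,0.021,1],[1,11,31,-0.001,-0.003,0.021,1],[2,10,31,-0.001,-0.003,0.021,1],[0,0,0,0,0,0,1]]}}

```text
t: 3.5
tcp_pos: [0.5355, 0.3022, 0.0808]
tool_rot: [0.246, 0.969, -0.0, 0.008]
force: [-2.1, 0.3, -0.2]
finger_gap: 0.998
```

```bash
python3 -c "
from h import *
snap('wrist','w3');rows([.5227,.3136,.004],down(153.4),4)"
```

```text
pos [0.5367 0.3018 0.0834] shift mm [19.3  3.3 79.1] norm 81.5 rotvec [ 0.004  0.017 -0.032] deg 2.1
[5.0, 1.0, 20.0] [0.001, 0.004, -0.008]
[5.0, 1.0, 20.0] [0.001, 0.004, -0.008]
[5.0, 1.0, 20.0] [0.001, 0.004, -0.008]
[5.0, 1.0, 20.0] [0.001, 0.004, -0.008]
```

View pics/w3.png

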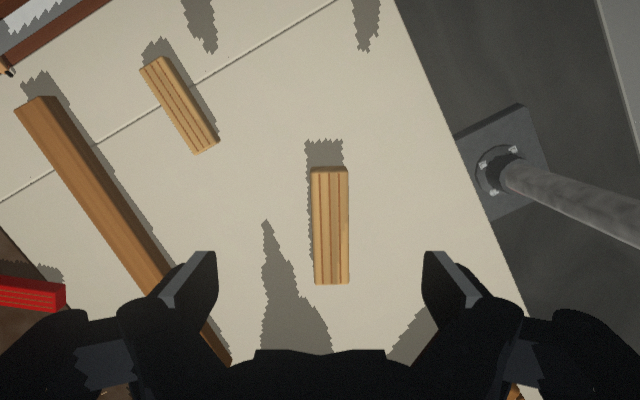

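```bash
python3 - <<'E'
from h import *
d=load("w3.pkl"); im=d["frame"][:,:,::-1].copy(); hsv=cv2.cvtColor(im,cv2.COLOR_BGR2HSV)
print(hsv[230,330],hsv[169,330],hsv[230,400])
for vlo in (70,140):
    m=cv2.inRange(hsv,(8,80,vlo),(25,255,255))
    n,l,st,ce=cv2.connectedComponentsWithStats(m); i=l[230,330]
    c=cv2.findContours((l==i).astype(np.uint8),0,1)[0][0]; b=cv2.boxPoints(cv2.minAreaRect(c)); P=plane(d,b,.016)
    print(b.round(1).tolist(),P.round(4).tolist(),P.mean(0).round(4), [np.linalg.norm(P[k]-P[k-1]).round(4) for k in range(4)])
E
```

```text
[ 14 149 145] [ 17  99 103] [ 23  36 192]
[[309.5, 166.39999389648438], [346.8999938964844, 165.5], [349.6000061035156, 283.79998779296875], [312.20001220703125, 284.70001220703125]] [[0.506, 0.3104, 0.016], [0.5165, 0.3308, 0.016], [0.5895, 0.2952, 0.016], [0.578, 0.2726, 0.016]] [0.5475 0.3023 0.016 ] [np.float64(0.0813), np.float64(0.0229), np.float64(0.0813), np.float64(0.0254)]
[[310.5, 172.10000610351562], [347.0, 171.1999969482422], [349.70001220703125, 283.79998779296875], [313.1000061035156, 284.70001220703125]] [[0.5094, 0.3092, 0.016], [0.5196, 0.3292, 0.016], [0.5895, 0.2952, 0.016], [0.5783, 0.2732, 0.016]] [0.5492 0.3017 0.016 ] [np.float64(0.0778), np.float64(0.0224), np.float64(0.0777), np.float64(0.0248)]
```

Call:
{"name": "servo_tool", "arguments": {"motion": [[5,1,19,0.001,0.004,-0.007,1],[5,1,19,0.001,0.004,-0.007,1],[4,1,19,0.001,0.004,-0.007,1],[3,0,18,0.001,0.004,-0.007,1],[0,0,0,0,0,0,1]]}}

```text
t: 3.97
tcp_pos: [0.5341, 0.3067, 0.0174]
tool_rot: [0.236, 0.972, 0.004, 0.008]
force: [-0.4, 0.3, -0.6]
finger_gap: 1.002
```

```bash
python3 -c "
from h import *
rows([.524,.314,.004],down(153.7),1)"
```

```text
pos [0.5341 0.3067 0.0174] shift mm [12.5  1.7 13.3] norm 18.3 rotvec [ 0.011  0.014 -0.017] deg 1.4
[12.0, 2.0, 13.0] [0.011, 0.014, -0.017]
```

Call:
{"name": "servo_tool", "arguments": {"motion": [[11,1,11,0.008,0.012,-0.012,1],[4,0,4,0.004,0.004,-0.004,1],[0,0,0,0,0,0,1]]}}

```text
t: 4.22
tcp_pos: [0.5253, 0.3134, 0.0074]
tool_rot: [0.23, 0.973, 0.002, 0.002]
force: [-0.5, -0.2, -0.2]
finger_gap: 1.001
```

```bash
python3 -c "
from h import *
rows([.524,.314,.004],down(153.7),1)"
```

```text
pos [0.5253 0.3134 0.0074] shift mm [ 1.4 -0.   3.3] norm 3.6 rotvec [ 0.004  0.003 -0.004] deg 0.4
[1.0, -0.0, 3.0] [0.004, 0.003, -0.004]
```

Close on it.

Call:
{"name": "servo_tool", "arguments": {"motion": [[2,0,5,0.004,0.003,-0.004,1],[0,0,0,0,0,0,0],[0,0,0,0,0,0,-0.5],[0,0,0,0,0,0,-1],[0,0,0,0,0,0,-1],[0,0,0,0,0,0,-1],[0,0,0,0,0,0,-1],[0,0,0,0,0,0,-1]], "grip_force": 50}}

```text
t: 4.88
tcp_pos: [0.526, 0.3155, 0.0064]
tool_rot: [0.227, 0.974, 0.002, 0.003]
force: [0.3, -0.4, -0.7]
finger_gap: 0.26
```

Call:
{"name": "servo_tool", "arguments": {"motion": [[0,0,0,0,0,0,-1],[0,0,0,0,0,0,-1]]}}

```text
t: 5.05
tcp_pos: [0.5259, 0.3154, 0.0062]
tool_rot: [0.227, 0.974, 0.002, 0.003]
force: [-0.6, -0.2, 0.5]
finger_gap: 0.264
```

```bash
cat >> h.py <<'E'
def CH():
    a=np.radians(68.5); hh=np.array([np.cos(a),np.sin(a),0]); t=np.radians(32)
    o=np.array([.5466,-.125,.03])-.1*hh
    x=np.cos(t)*hh+[0,0,np.sin(t)]; z=-np.sin(t)*hh+[0,0,np.cos(t)]
    return o,np.c_[x,np.cross(z,x),z]
def cpose(x,y,z):
    o,M=CH(); return o+M@(np.array([x,y,z])/1000), R.from_matrix(M@np.diag([1,-1,-1]))
def inch():
    o,M=CH(); p,r,s=pose(); q=M.T@(p-o)*1000; e=(cpose(0,0,0)[1].inv()*r).as_rotvec()
    print("t",round(s['t'],2),"TCP in chute mm",q.round(1),"rot err",e.round(3),"F chute",(M.T@s['force']).round(1),"gap",round(s['finger_gap'],3)); return q
E
python3 -c "
from h import *
p,r=cpose(285,0,10); print(p); inch()
q,_=cpose(300,0,60); print(q);rows([.526,.3155,.2],down(153.7),5)"
```

```text
[0.59658876 0.00190385 0.18950747]
t 5.05 TCP in chute mm [ 413.3  180.7 -286.3] rot err [ 0.407 -0.451 -1.448] F chute [-0.1  0.4  0.6] gap 0.264
[ 0.59154011 -0.01091287  0.23985867]
pos [0.5259 0.3154 0.0062] shift mm [  -1.     1.  -193.8] norm 193.8 rotvec [0.005 0.005 0.001] deg 0.4
[-0.0, 0.0, -39.0] [0.001, 0.001, 0.0]
[-0.0, 0.0, -39.0] [0.001, 0.001, 0.0]
[-0.0, 0.0, -39.0] [0.001, 0.001, 0.0]
[-0.0, 0.0, -39.0] [0.001, 0.001, 0.0]
[-0.0, 0.0, -39.0] [0.001, 0.001, 0.0]
```

Call:
{"name": "servo_tool", "arguments": {"motion": [[0,0,-15,0,0,0,-1],[0,0,-38,0,0,0,-1],[0,0,-38,0,0,0,-1],[0,0,-38,0,0,0,-1],[0,0,-38,0,0,0,-1],[0,0,-38,0,0,0,-1],[0,0,-20,0,0,0,-1]]}}

```text
t: 5.63
tcp_pos: [0.5197, 0.3128, 0.2307]
tool_rot: [0.227, 0.974, -0.005, -0.007]
force: [1.0, -0.6, -0.8]
finger_gap: 0.264
```

```bash
python3 -c "
from h import *
snap('wrist','w4')
q,r=cpose(300,0,70); print(q);rows(q,r,14)"
```

```text
[ 0.58959795 -0.01584334  0.24833915]
pos [0.5215 0.3135 0.2339] shift mm [-206.8 -265.3  -13.8] norm 336.6 rotvec [-0.426  0.451  1.442] deg 89.9
[-15.0, -19.0, -1.0] [-0.03, 0.032, 0.103]
[-17.0, -17.0, -2.0] [-0.03, 0.032, 0.103]
[-18.0, -15.0, -3.0] [-0.03, 0.032, 0.103]
[-20.0, -13.0, -4.0] [-0.03, 0.032, 0.103]
[-21.0, -11.0, -5.0] [-0.03, 0.032, 0.103]
[-22.0, -9.0, -6.0] [-0.03, 0.032, 0.103]
[-22.0, -6.0, -7.0] [-0.03, 0.032, 0.103]
[-22.0, -4.0, -8.0] [-0.03, 0.032, 0.103]
[-22.0, -1.0, -9.0] [-0.03, 0.032, 0.103]
[-22.0, 1.0, -9.0] [-0.03, 0.032, 0.103]
[-21.0, 4.0, -10.0] [-0.03, 0.032, 0.103]
[-21.0, 6.0, -11.0] [-0.03, 0.032, 0.103]
[-20.0, 9.0, -11.0] [-0.03, 0.032, 0.103]
[-18.0, 11.0, -11.0] [-0.03, 0.032, 0.103]
```

View pics/w4.png

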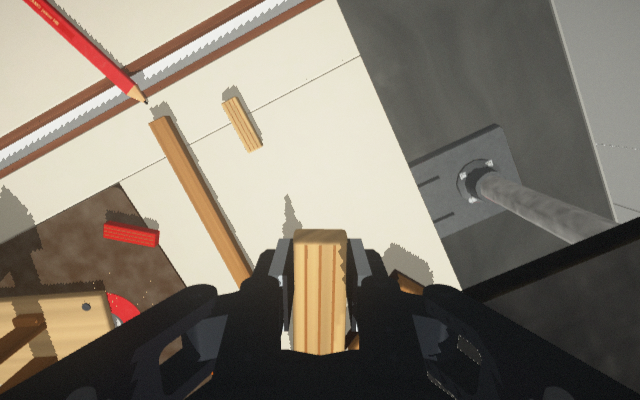

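```bash
cat >> h.py <<'E'
def toolpt(uv,zt,K=np.array([[342,0,319.6],[0,342,198.2],[0,0,1.]])):
    Rc=np.array([[-.001,.964,.265],[1,.001,.002],[.001,.265,-.964]]); o=np.array([66,0,-143.])
    u=np.atleast_2d(uv).astype(float); v=np.c_[(u[:,0]-319.6)/342,-(u[:,1]-198.2)/342,-np.ones(len(u))]@Rc.T
    return o+v*((zt-o[2])/v[:,2])[:,None]
E
python3 - <<'E'
from h import *
im=cv2.imread("pics/w4.png"); cv2.imwrite("pics/w4c.png",cv2.resize(im[215:365,255:385],None,fx=4,fy=4,interpolation=cv2.INTER_CUBIC))
print(toolpt([(294,242),(346,242),(296,353),(346,350)],-9.8).round(1))
E
```

```text
[[ 10.4 -11.   -9.8]
 [ 10.4  10.7  -9.8]
 [-44.7 -11.3  -9.8]
 [-43.   11.8  -9.8]]
```

View pics/w4c.png

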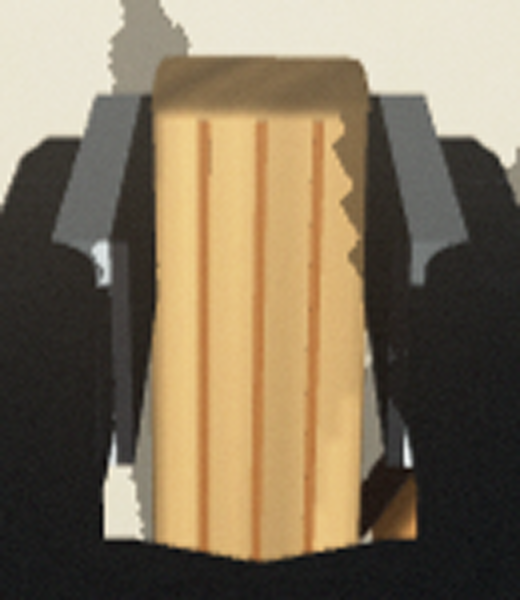

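Call:
{"name": "servo_tool", "arguments": {"motion": [[-15,-19,-1,-0.03,0.032,0.103,-1],[-17,-17,-2,-0.03,0.032,0.103,-1],[-18,-15,-3,-0.03,0.032,0.103,-1],[-20,-13,-4,-0.03,0.032,0.103,-1],[-21,-11,-5,-0.03,0.032,0.103,-1],[-22,-9,-6,-0.03,0.032,0.103,-1],[-22,-6,-7,-0.03,0.032,0.103,-1],[-22,-4,-8,-0.03,0.032,0.103,-1],[-22,-1,-9,-0.03,0.032,0.103,-1],[-22,1,-9,-0.03,0.032,0.103,-1],[-21,4,-10,-0.03,0.032,0.103,-1],[-21,6,-11,-0.03,0.032,0.103,-1]]}}

```text
t: 6.68
tcp_pos: [0.577, 0.0264, 0.2443]
tool_rot: [0.75, 0.612, 0.209, -0.142]
force: [0.6, 0.4, -0.7]
finger_gap: 0.259
```

```bash
python3 -c "
from h import *
inch();q,r=cpose(300,0,60); print(q);rows(q,r,3)"
```

```text
t 6.68 TCP in chute mm [327.3  27.2  48.2] rot err [ 0.046 -0.046 -0.161] F chute [ 0.1 -0.4 -0.9] gap 0.259
[ 0.59154011 -0.01091287  0.23985867]
pos [0.577  0.0264 0.2443] shift mm [-31.8  21.9 -11.6] norm 40.3 rotvec [-0.046  0.046  0.161] deg 10.0
[-11.0, 7.0, -4.0] [-0.015, 0.015, 0.054]
[-10.0, 8.0, -4.0] [-0.015, 0.015, 0.054]
[-10.0, 9.0, -4.0] [-0.015, 0.015, 0.054]
```

```bash
python3 -c "
from h import *
q,r=cpose(285,0,10); rows(q,r,4)"
```

```text
pos [0.577  0.0264 0.2443] shift mm [-44.5  22.   39. ] norm 63.1 rotvec [-0.046  0.046  0.161] deg 10.0
[-11.0, 5.0, 10.0] [-0.012, 0.011, 0.04]
[-11.0, 6.0, 10.0] [-0.012, 0.011, 0.04]
[-11.0, 6.0, 10.0] [-0.012, 0.011, 0.04]
[-11.0, 6.0, 10.0] [-0.012, 0.011, 0.04]
```

Call:
{"name": "servo_tool", "arguments": {"motion": [[-11,5,10,-0.012,0.011,0.04,-1],[-11,6,10,-0.012,0.011,0.04,-1],[-11,6,10,-0.012,0.011,0.04,-1],[-11,6,10,-0.012,0.011,0.04,-1],[0,0,0,0,0,0,-1]]}}

```text
t: 7.1
tcp_pos: [0.5964, -0.0085, 0.1838]
tool_rot: [0.801, 0.532, 0.228, -0.151]
force: [-0.2, 0.1, -1.0]
finger_gap: 0.264
```

```bash
python3 -c "
from h import *
inch(); q,r=cpose(285,0,10); rows(q,r,1)"
```

```text
t 7.1 TCP in chute mm [273.7  -3.7  10.3] rot err [-0.013 -0.003  0.02 ] F chute [-0.5  0.2 -0.9] gap 0.264
pos [ 0.5964 -0.0085  0.1838] shift mm [11.2 -3.9  0.2] norm 11.9 rotvec [ 0.013  0.003 -0.02 ] deg 1.4
[11.0, -4.0, 0.0] [0.013, 0.003, -0.02]
```

Call:
{"name": "servo_tool", "arguments": {"motion": [[3,-4,0,0.013,0.003,-0.02,-1],[0,0,0,0,0,0,-1]]}}

```text
t: 7.27
tcp_pos: [0.5925, -0.0042, 0.1846]
tool_rot: [0.794, 0.542, 0.227, -0.157]
force: [0.5, 0.7, -0.6]
finger_gap: 0.259
```

```bash
python3 -c "
from h import *
inch(); a=snap('scene','s5')['frame'][:,:,::-1]; b=snap('wrist','w5'); t=snap('top','t5')['frame'][:,:,::-1]
cv2.imwrite('pics/s5c.png',cv2.resize(a[110:260,280:430],None,fx=3.9,fy=3.9,interpolation=cv2.INTER_CUBIC))
cv2.imwrite('pics/t5c.png',cv2.resize(t[150:270,290:440],None,fx=4,fy=4,interpolation=cv2.INTER_CUBIC))
"
```

```text
t 7.27 TCP in chute mm [276.3   1.6   9.6] rot err [ 0.004  0.    -0.   ] F chute [ 0.4 -0.2 -0.9] gap 0.259
```

View pics/s5c.png

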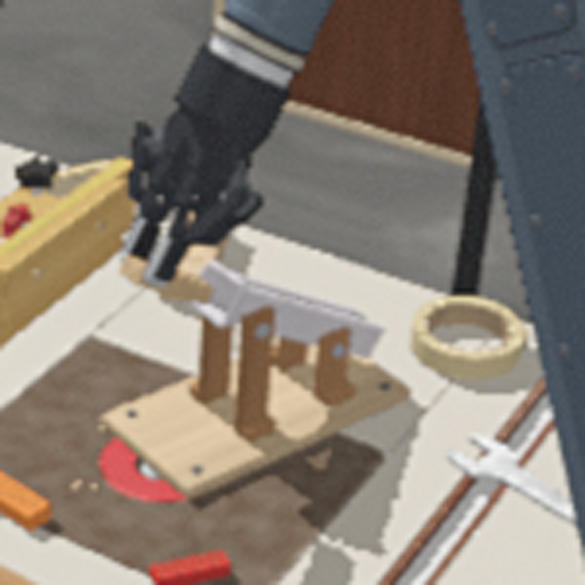

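View pics/w5.png

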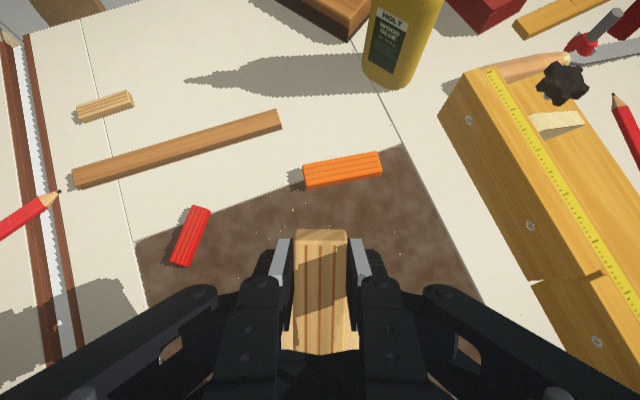

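View pics/t5c.png

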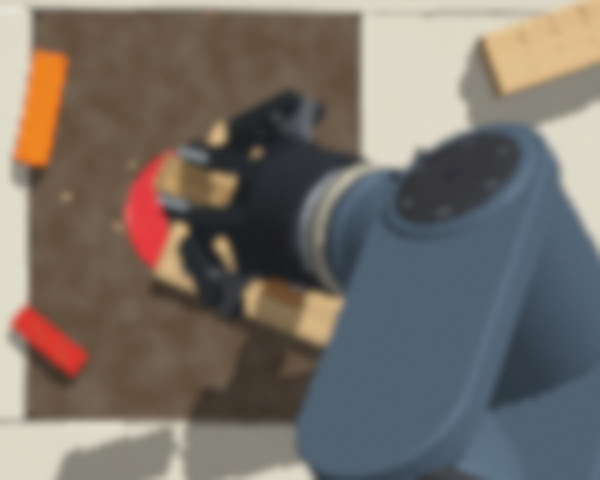

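Call:
{"name": "servo_tool", "arguments": {"motion": [[-8,2,0,0,0,0,-1],[-8,0,0,0,0,0,-1],[-8,0,0,0,0,0,-1],[-8,0,0,0,0,0,-1],[0,0,0,0,0,0,-1]]}}

```text
t: 7.83
tcp_pos: [0.5855, -0.0319, 0.1694]
tool_rot: [0.793, 0.544, 0.228, -0.153]
force: [-0.3, -0.5, -0.8]
finger_gap: 0.266
```

```bash
python3 -c "
from h import *
inch()"
```

```text
t 7.83 TCP in chute mm [244.2  -2.1  11.7] rot err [-0.002 -0.002 -0.008] F chute [-0.9  0.1 -0.4] gap 0.266
```

Call:
{"name": "servo_tool", "arguments": {"motion": [[-6,-2,1,0,0,0.006,-1],[-8,-1,1,0,0,0,-1],[-8,0,0,0,0,0,-1],[-6,0,0,0,0,0,-1],[0,0,0,0,0,0,-1]]}}

```text
t: 8.25
tcp_pos: [0.5729, -0.0549, 0.1506]
tool_rot: [0.795, 0.541, 0.227, -0.154]
force: [0.3, -0.3, -0.4]
finger_gap: 0.258
```

```bash
python3 -c "
from h import *
inch()"
```

```text
t 8.25 TCP in chute mm [212.1   1.3   9.6] rot err [-0.002 -0.002  0.001] F chute [-0.4 -0.4 -0.2] gap 0.258
```

Call:
{"name": "servo_tool", "arguments": {"motion": [[-5,1,2,0,0,0,-1],[0,0,1,0,0,0,-1],[0,0,0,0,0,0,-0.2],[0,0,0,0,0,0,0.3],[0,0,0,0,0,0,0.3],[0,0,0,0,0,0,0.3]]}}

```text
t: 8.75
tcp_pos: [0.5733, -0.0582, 0.145]
tool_rot: [0.795, 0.54, 0.228, -0.154]
force: [-0.6, 0.2, -0.5]
finger_gap: 0.648
```

```bash
python3 -c "
from h import *
inch(); snap('wrist','w6');a=snap('scene','s6')['frame'][:,:,::-1]
cv2.imwrite('pics/s6c.png',cv2.resize(a[110:260,280:430],None,fx=3.9,fy=3.9,interpolation=cv2.INTER_CUBIC))"
```

```text
t 8.75 TCP in chute mm [206.8  -0.3   6.4] rot err [-0.002 -0.001  0.001] F chute [-0.3  0.6 -0.4] gap 0.648
```

View pics/w6.png

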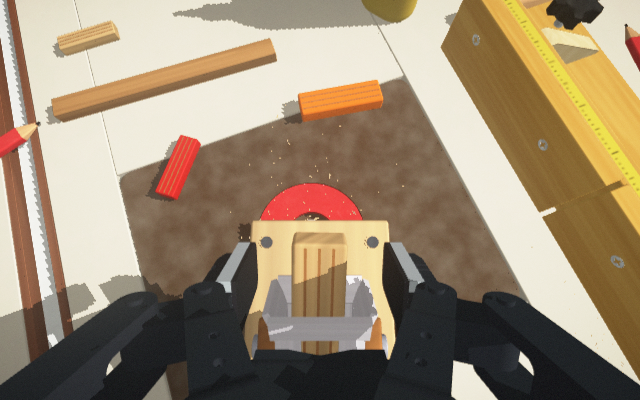

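View pics/s6c.png

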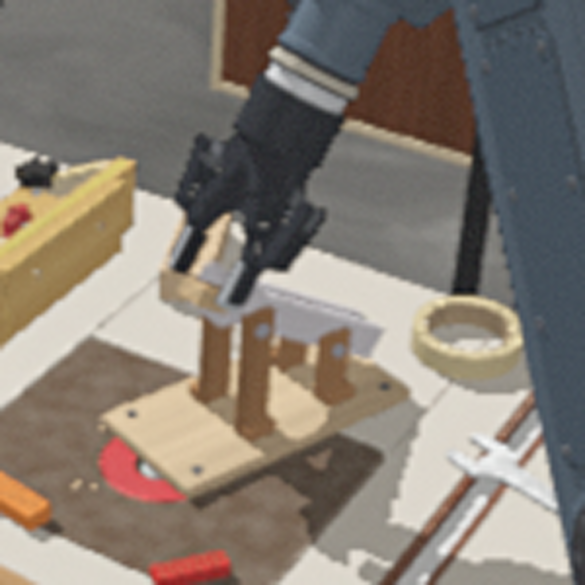

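```bash
python3 -c "
from h import *
d=load('w2.pkl'); print(plane(d,[(162,188),(212,210),(165,200),(229,285),(248,280)],.02).round(3))
print(plane(load('top0.pkl'),[(190+290*280/784,130+275*160/448),(190+340*280/784,130+310*160/448)],.01).round(3))
q,r=cpose(235,0,85); print(q);rows(q,r,2)"
```

```text
[[0.466 0.067 0.02 ]
 [0.51  0.111 0.02 ]
 [0.48  0.064 0.02 ]
 [0.608 0.092 0.02 ]
 [0.61  0.117 0.02 ]]
[[0.509 0.106 0.01 ]
 [0.474 0.055 0.01 ]]
[ 0.56648202 -0.07452655  0.22661512]
pos [ 0.5733 -0.0582  0.1451] shift mm [ 28.2  -0.2 -78.5] norm 83.4 rotvec [ 0.002  0.001 -0.001] deg 0.2
[14.0, -0.0, -39.0] [0.001, 0.0, -0.001]
[14.0, -0.0, -39.0] [0.001, 0.0, -0.001]
```

Call:
{"name": "servo_tool", "arguments": {"motion": [[0,0,-15,0,0,0,0.3],[5,0,-38,0,0,0,0.3],[15,0,-38,0,0,0,0.3]]}}

```text
t: 9.1
tcp_pos: [0.5572, -0.0835, 0.2279]
tool_rot: [0.795, 0.539, 0.224, -0.163]
force: [1.5, -0.5, -0.3]
finger_gap: 0.65
```

```bash
python3 -c "
from h import *
rows([.5027,.1787,.12],down(177.2),15)"
```

```text
pos [ 0.5572 -0.0835  0.2279] shift mm [ 131.1 -144.5  212.8] norm 288.7 rotvec [ 0.518 -0.397 -1.844] deg 112.1
[9.0, -10.0, 14.0] [0.035, -0.026, -0.123]
[10.0, -8.0, 14.0] [0.035, -0.026, -0.123]
[11.0, -6.0, 14.0] [0.035, -0.026, -0.123]
[12.0, -4.0, 14.0] [0.035, -0.026, -0.123]
[13.0, -2.0, 14.0] [0.035, -0.026, -0.123]
[14.0, 0.0, 14.0] [0.035, -0.026, -0.123]
[14.0, 2.0, 13.0] [0.035, -0.026, -0.123]
[14.0, 4.0, 13.0] [0.035, -0.026, -0.123]
[14.0, 6.0, 12.0] [0.035, -0.026, -0.123]
[13.0, 8.0, 11.0] [0.035, -0.026, -0.123]
[12.0, 10.0, 11.0] [0.035, -0.026, -0.123]
[11.0, 12.0, 10.0] [0.035, -0.026, -0.123]
[10.0, 14.0, 9.0] [0.035, -0.026, -0.123]
[8.0, 15.0, 9.0] [0.035, -0.026, -0.123]
[6.0, 16.0, 8.0] [0.035, -0.026, -0.123]
```

```bash
python3 -c "
from h import *
rows([.5027,.1787,.22],down(177.2),16)"
```

```text
pos [ 0.5572 -0.0835  0.2279] shift mm [ 184.3 -146.3  128.1] norm 267.9 rotvec [ 0.518 -0.397 -1.844] deg 112.1
[12.0, -9.0, 8.0] [0.032, -0.025, -0.115]
[13.0, -7.0, 8.0] [0.032, -0.025, -0.115]
[14.0, -6.0, 8.0] [0.032, -0.025, -0.115]
[14.0, -4.0, 8.0] [0.032, -0.025, -0.115]
[15.0, -2.0, 7.0] [0.032, -0.025, -0.115]
[15.0, 0.0, 7.0] [0.032, -0.025, -0.115]
[15.0, 2.0, 7.0] [0.032, -0.025, -0.115]
[15.0, 4.0, 6.0] [0.032, -0.025, -0.115]
[15.0, 6.0, 6.0] [0.032, -0.025, -0.115]
[14.0, 8.0, 5.0] [0.032, -0.025, -0.115]
[13.0, 9.0, 4.0] [0.032, -0.025, -0.115]
[12.0, 11.0, 4.0] [0.032, -0.025, -0.115]
[11.0, 12.0, 3.0] [0.032, -0.025, -0.115]
[9.0, 14.0, 2.0] [0.032, -0.025, -0.115]
[8.0, 15.0, 2.0] [0.032, -0.025, -0.115]
[6.0, 16.0, 1.0] [0.032, -0.025, -0.115]
```

Call:
{"name": "servo_tool", "arguments": {"motion": [[12,-9,8,0.032,-0.025,-0.115,0.3],[13,-7,8,0.032,-0.025,-0.115,0.3],[14,-6,8,0.032,-0.025,-0.115,0.3],[14,-4,8,0.032,-0.025,-0.115,0.3],[15,-2,7,0.032,-0.025,-0.115,0.3],[15,0,7,0.032,-0.025,-0.115,0.3],[15,2,7,0.032,-0.025,-0.115,0.3],[15,4,6,0.032,-0.025,-0.115,0.3],[15,6,6,0.032,-0.025,-0.115,0.3],[14,8,5,0.032,-0.025,-0.115,0.3],[13,9,4,0.032,-0.025,-0.115,0.3],[12,11,4,0.032,-0.025,-0.115,0.3]]}}

```text
t: 10.1
tcp_pos: [0.5204, 0.1114, 0.2298]
tool_rot: [0.241, 0.968, 0.058, -0.028]
force: [-0.6, -0.9, 0.7]
finger_gap: 0.649
```

```bash
python3 -c "
from h import *
rows([.5027,.1787,.10],down(177.2),5)"
```

```text
pos [0.5204 0.1114 0.2298] shift mm [ 36.   37.9 137.7] norm 147.3 rotvec [ 0.116 -0.06  -0.437] deg 26.2
[7.0, 8.0, 28.0] [0.023, -0.012, -0.087]
[7.0, 9.0, 27.0] [0.023, -0.012, -0.087]
[6.0, 10.0, 27.0] [0.023, -0.012, -0.087]
[6.0, 11.0, 27.0] [0.023, -0.012, -0.087]
[5.0, 12.0, 26.0] [0.023, -0.012, -0.087]
```

Call:
{"name": "servo_tool", "arguments": {"motion": [[7,8,28,0.023,-0.012,-0.087,0.3],[7,9,27,0.023,-0.012,-0.087,0.3],[6,10,27,0.023,-0.012,-0.087,0.3],[6,11,27,0.023,-0.012,-0.087,0.3],[5,12,26,0.023,-0.012,-0.087,0.3],[0,0,0,0,0,0,0.3],[0,0,0,0,0,0,0.3]]}}

```text
t: 10.68
tcp_pos: [0.5034, 0.1878, 0.0991]
tool_rot: [0.009, 1.0, -0.002, 0.007]
force: [0.3, -0.2, 1.0]
finger_gap: 0.653
```

```bash
python3 - <<'E'
from h import *
snap('wrist','w7');rows([.5027,.1787,.006],down(177.2),5)
d=load("w7.pkl"); im=d["frame"][:,:,::-1].copy(); hsv=cv2.cvtColor(im,cv2.COLOR_BGR2HSV)
m=cv2.inRange(hsv,(8,100,70),(25,255,255)); n,l,st,ce=cv2.connectedComponentsWithStats(m)
for i in range(1,n):
    if st[i,4]>2000:
        c=cv2.findContours((l==i).astype(np.uint8),0,1)[0][0]; b=cv2.boxPoints(cv2.minAreaRect(c)); print(st[i],plane(d,b,.014).round(4).tolist())
E
```

```text
pos [0.503  0.1876 0.0992] shift mm [ 1.4 -8.5 93.3] norm 93.7 rotvec [-0.003  0.014  0.031] deg 1.9
[0.0, -2.0, 19.0] [-0.001, 0.003, 0.006]
[0.0, -2.0, 19.0] [-0.001, 0.003, 0.006]
[0.0, -2.0, 19.0] [-0.001, 0.003, 0.006]
[0.0, -2.0, 19.0] [-0.001, 0.003, 0.006]
[0.0, -2.0, 19.0] [-0.001, 0.003, 0.006]
[ 291   30   34  308 8817] [[0.612, 0.1623, 0.014], [0.3933, 0.1724, 0.014], [0.3938, 0.1917, 0.014], [0.6125, 0.1874, 0.014]]
[ 410   57   34   91 2608] [[0.4651, 0.2468, 0.014], [0.409, 0.2468, 0.014], [0.4103, 0.2652, 0.014], [0.4666, 0.2665, 0.014]]
[    0   110   192   269 18311] [[0.6477, -0.0768, 0.014], [0.4367, -0.0177, 0.014], [0.439, 0.1055, 0.014], [0.6501, 0.0794, 0.014]]
```

View pics/w7.png

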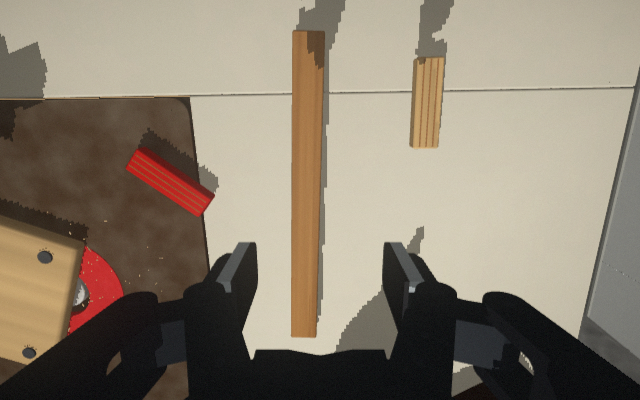

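Call:
{"name": "servo_tool", "arguments": {"motion": [[0,-2,19,0,0.003,0.005,0.3],[0,-2,19,0,0.003,0.005,0.3],[0,-2,19,0,0.003,0.005,0.3],[0,-2,16,0,0.003,0.005,0.3],[0,-1,10,0,0.002,0.003,0.3],[0,0,0,0,0,0,0.3]]}}

```text
t: 11.23
tcp_pos: [0.5155, 0.1745, 0.0237]
tool_rot: [0.028, 1.0, 0.001, 0.011]
force: [-0.7, 0.6, 1.0]
finger_gap: 0.648
```

```bash
python3 -c "
from h import *
rows([.503,.1787,.005],down(177.8),1)"
```

```text
pos [0.5155 0.1745 0.0237] shift mm [13.1  3.5 18.4] norm 22.8 rotvec [ 0.002  0.021 -0.018] deg 1.6
[13.0, 3.0, 18.0] [0.002, 0.021, -0.018]
```

Call:
{"name": "servo_tool", "arguments": {"motion": [[10,3,12,0.002,0.02,-0.018,0.3],[4,1,6,0,0.005,0,0.3],[0,0,0,0,0,0,0.3]]}}

```text
t: 11.48
tcp_pos: [0.5043, 0.1784, 0.0071]
tool_rot: [0.02, 1.0, 0.001, 0.0]
force: [-0.1, 0.7, 0.8]
finger_gap: 0.65
```

```bash
python3 -c "
from h import *
rows([.503,.1787,.005],down(177.8),1)"
```

```text
pos [0.5043 0.1784 0.0071] shift mm [1.3 0.2 2.1] norm 2.5 rotvec [ 0.001  0.    -0.003] deg 0.2
[1.0, 0.0, 2.0] [0.001, 0.0, -0.003]
```

Call:
{"name": "servo_tool", "arguments": {"motion": [[1,0,3,0,0,0,0.3],[0,0,1,0,0,0,-0.2],[0,0,0,0,0,0,-0.7],[0,0,0,0,0,0,-1],[0,0,0,0,0,0,-1],[0,0,0,0,0,0,-1],[0,0,0,0,0,0,-1]], "grip_force": 90}}

```text
t: 12.07
tcp_pos: [0.5038, 0.1796, 0.0049]
tool_rot: [0.02, 1.0, 0.001, 0.002]
force: [-0.0, -1.6, -0.7]
finger_gap: 0.202
```

Call:
{"name": "servo_tool", "arguments": {"motion": [[0,0,-10,0,0,0,-1],[0,0,-38,0,0,0,-1],[0,0,-38,0,0,0,-1],[0,0,-38,0,0,0,-1],[0,0,-38,0,0,0,-1],[0,0,-38,0,0,0,-1],[0,0,-20,0,0,0,-1],[0,0,0,0,0,0,-1]]}}

```text
t: 12.73
tcp_pos: [0.5016, 0.1789, 0.2365]
tool_rot: [0.02, 1.0, 0.0, -0.001]
force: [0.4, 0.2, -0.5]
finger_gap: 0.201
```

```bash
python3 - <<'E'
from h import *
inch(); snap('wrist','w8'); q,r=cpose(350,0,30); print(q); rows(q,r,16)
im=cv2.imread("pics/w8.png"); cv2.imwrite("pics/w8c.png",cv2.resize(im[0:400,220:420],None,fx=1.5,fy=1.5))
E
```

```text
t 12.73 TCP in chute mm [420.  153.3 -18.9] rot err [ 0.532 -0.375 -1.849] F chute [ 0.  -0.3 -0.6] gap 0.201
[0.61290713 0.04333045 0.24091319]
pos [0.501  0.1788 0.2351] shift mm [-117.2 -131.    -6.3] norm 175.9 rotvec [-0.533  0.374  1.849] deg 112.3
[-7.0, -8.0, -0.0] [-0.033, 0.023, 0.116]
[-8.0, -7.0, -1.0] [-0.033, 0.023, 0.116]
[-9.0, -6.0, -1.0] [-0.033, 0.023, 0.116]
[-10.0, -5.0, -2.0] [-0.033, 0.023, 0.116]
[-10.0, -4.0, -2.0] [-0.033, 0.023, 0.116]
[-10.0, -3.0, -2.0] [-0.033, 0.023, 0.116]
[-11.0, -1.0, -3.0] [-0.033, 0.023, 0.116]
[-11.0, -0.0, -3.0] [-0.033, 0.023, 0.116]
[-10.0, 1.0, -3.0] [-0.033, 0.023, 0.116]
[-10.0, 3.0, -3.0] [-0.033, 0.023, 0.116]
[-10.0, 4.0, -4.0] [-0.033, 0.023, 0.116]
[-9.0, 5.0, -4.0] [-0.033, 0.023, 0.116]
[-8.0, 6.0, -4.0] [-0.033, 0.023, 0.116]
[-8.0, 7.0, -4.0] [-0.033, 0.023, 0.116]
[-7.0, 8.0, -3.0] [-0.033, 0.023, 0.116]
[-5.0, 9.0, -3.0] [-0.033, 0.023, 0.116]
```

View pics/w8.png

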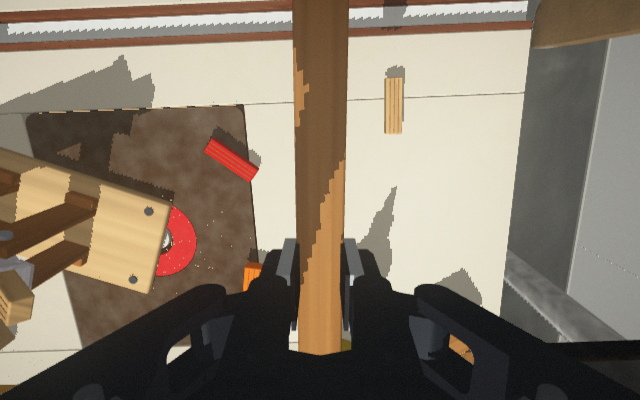

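Call:
{"name": "servo_tool", "arguments": {"motion": [[-7,-8,0,-0.033,0.023,0.116,-1],[-8,-7,-1,-0.033,0.023,0.116,-1],[-9,-6,-1,-0.033,0.023,0.116,-1],[-10,-5,-2,-0.033,0.023,0.116,-1],[-10,-4,-2,-0.033,0.023,0.116,-1],[-10,-3,-2,-0.033,0.023,0.116,-1],[-11,-1,-3,-0.033,0.023,0.116,-1],[-11,0,-3,-0.033,0.023,0.116,-1],[-10,1,-3,-0.033,0.023,0.116,-1],[-10,3,-3,-0.033,0.023,0.116,-1],[-10,4,-4,-0.033,0.023,0.116,-1],[-9,5,-4,-0.033,0.023,0.116,-1]]}}

```text
t: 13.78
tcp_pos: [0.5721, 0.0759, 0.2211]
tool_rot: [0.66, 0.718, 0.173, -0.141]
force: [0.4, 0.2, 0.3]
finger_gap: 0.201
```

```bash
python3 - <<'E'
from h import *
inch(); q,r=cpose(352,0,12); print(q); rows(q,r,5)
E
```

```text
t 13.78 TCP in chute mm [352.5  49.9   5.1] rot err [ 0.16  -0.096 -0.42 ] F chute [ 0.5 -0.3  0.1] gap 0.201
[0.61702464 0.05378336 0.22670816]
pos [0.5721 0.0759 0.2211] shift mm [-21.5  43.5 -13.5] norm 50.4 rotvec [-0.16   0.096  0.42 ] deg 26.3
[-4.0, 9.0, -3.0] [-0.032, 0.019, 0.084]
[-3.0, 9.0, -2.0] [-0.032, 0.019, 0.084]
[-3.0, 9.0, -2.0] [-0.032, 0.019, 0.084]
[-2.0, 10.0, -2.0] [-0.032, 0.019, 0.084]
[-1.0, 10.0, -2.0] [-0.032, 0.019, 0.084]
```

Call:
{"name": "servo_tool", "arguments": {"motion": [[-4,9,-3,-0.032,0.019,0.084,-1],[-3,9,-2,-0.032,0.019,0.084,-1],[-3,9,-2,-0.032,0.019,0.084,-1],[-2,10,-2,-0.032,0.019,0.084,-1],[-1,10,-2,-0.032,0.019,0.084,-1],[0,0,0,0,0,0,-1]]}}

```text
t: 14.28
tcp_pos: [0.6116, 0.0498, 0.2135]
tool_rot: [0.806, 0.524, 0.221, -0.163]
force: [-0.7, -0.2, -0.2]
finger_gap: 0.201
```

```bash
python3 - <<'E'
from h import *
inch(); q,r=cpose(350,0,8); rows(q,r,1)
snap('wrist','w9'); a=snap('scene','s9')['frame'][:,:,::-1]; t=snap('top','t9')['frame'][:,:,::-1]
c=lambda im,f:cv2.resize(im,None,fx=f,fy=f,interpolation=cv2.INTER_CUBIC)
cv2.imwrite('pics/s9c.png',np.hstack([c(a[110:260,280:430],2.6),c(t[140:290,290:440],2.6)]))
E
```

```text
t 14.28 TCP in chute mm [340.1   3.6   3.8] rot err [ 0.009 -0.001  0.045] F chute [-0.5  0.6  0.1] gap 0.201
pos [0.6116 0.0498 0.2135] shift mm [10.   3.1 -4.2] norm 11.3 rotvec [-0.009  0.001 -0.045] deg 2.6
[10.0, 3.0, -4.0] [-0.009, 0.001, -0.045]
```

View pics/s9c.png

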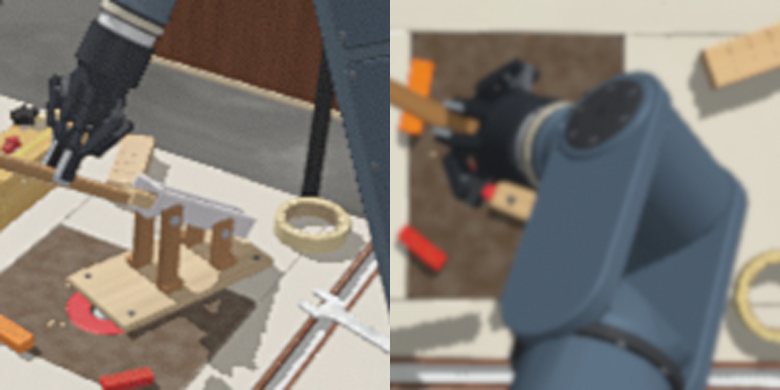

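View pics/w9.png

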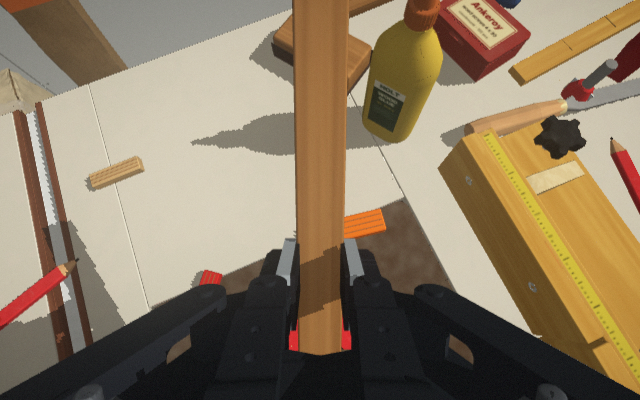

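Call:
{"name": "servo_tool", "arguments": {"motion": [[2,3,-4,-0.009,0,-0.045,-1],[0,0,0,0,0,0,-1],[0,0,0,0,0,0,-1]]}}

```text
t: 14.68
tcp_pos: [0.6121, 0.0513, 0.2176]
tool_rot: [0.791, 0.546, 0.226, -0.156]
force: [0.3, -0.2, -0.4]
finger_gap: 0.199
```

```bash
python3 - <<'E'
from h import *
inch(); q,r=cpose(340,0,8); rows(q,r,1)
E
```

```text
t 14.68 TCP in chute mm [343.7   3.6   6.4] rot err [ 0.007 -0.002 -0.011] F chute [-0.3 -0.4 -0.3] gap 0.199
pos [0.6121 0.0513 0.2176] shift mm [-3.7  3.6 -1.6] norm 5.4 rotvec [-0.007  0.002  0.011] deg 0.8
[-4.0, 4.0, -2.0] [-0.007, 0.002, 0.011]
```

Call:
{"name": "servo_tool", "arguments": {"motion": [[-2,3,-1,-0.005,0,0.008,-1],[-4,1,0,0,0,0,-1],[-4,0,0,0,0,0,-1],[-4,0,0,0,0,0,-1],[0,0,0,0,0,0,-1]]}}

```text
t: 15.1
tcp_pos: [0.6105, 0.0385, 0.2101]
tool_rot: [0.794, 0.543, 0.226, -0.156]
force: [0.0, -0.1, -0.6]
finger_gap: 0.2
```

```bash
python3 - <<'E'
from h import *
inch(); a=snap('scene','s10')['frame'][:,:,::-1]
cv2.imwrite('pics/s10c.png',cv2.resize(a[130:250,290:410],None,fx=4.5,fy=4.5,interpolation=cv2.INTER_CUBIC))
E
```

```text
t 15.1 TCP in chute mm [329.    0.5   6.7] rot err [ 0.004 -0.003 -0.004] F chute [-0.5 -0.1 -0.5] gap 0.2
```

View pics/s10c.png

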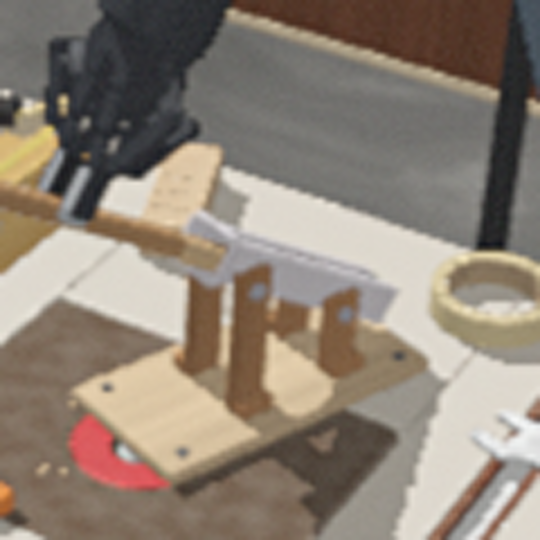

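Call:
{"name": "servo_tool", "arguments": {"motion": [[-5,0,0,0,0,0,-1],[-6,0,0,0,0,0,-1],[-6,0,0,0,0,0,-1],[-6,0,0,0,0,0,-1],[0,0,0,0,0,0,-1]]}}

```text
t: 15.57
tcp_pos: [0.6027, 0.0184, 0.1968]
tool_rot: [0.794, 0.543, 0.226, -0.156]
force: [-0.3, -0.7, -1.4]
finger_gap: 0.199
```

```bash
python3 - <<'E'
from h import *
inch(); a=snap('scene','s11')['frame'][:,:,::-1]
cv2.imwrite('pics/s11c.png',cv2.resize(a[130:250,290:410],None,fx=4.5,fy=4.5,interpolation=cv2.INTER_CUBIC))
E
```

```text
t 15.57 TCP in chute mm [303.8   0.4   6.9] rot err [ 0.004 -0.003 -0.003] F chute [-1.4  0.  -0.8] gap 0.199
```

View pics/s11c.png

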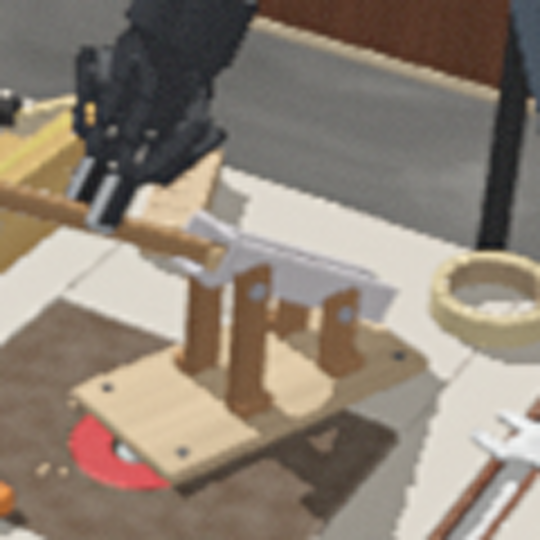

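Call:
{"name": "servo_tool", "arguments": {"motion": [[-5,0,0,0,0,0,-1],[-5,0,0,0,0,0,-1],[-5,0,0,0,0,0,-1],[-5,0,0,0,0,0,-1],[0,0,0,0,0,0,-1]]}}

```text
t: 16.03
tcp_pos: [0.5973, 0.0031, 0.1873]
tool_rot: [0.793, 0.542, 0.228, -0.157]
force: [-0.1, -0.3, -1.1]
finger_gap: 0.205
```

```bash
python3 -c "
from h import *
inch()"
```

```text
t 16.03 TCP in chute mm [ 2.85e+02 -2.00e-01  7.40e+00] rot err [ 0.003  0.003 -0.003] F chute [-0.9 -0.  -0.7] gap 0.205
```

Call:
{"name": "servo_tool", "arguments": {"motion": [[-4,0,0,0,0,0,-1],[-4,0,0,0,0,0,-1],[-4,0,0,0,0,0,-1],[-4,0,0,0,0,0,-1]]}}

```text
t: 16.37
tcp_pos: [0.5932, -0.0075, 0.1805]
tool_rot: [0.792, 0.542, 0.231, -0.158]
force: [2.2, 4.4, 3.0]
finger_gap: 0.203
```

```bash
python3 -c "
from h import *
inch()"
```

```text
t 16.37 TCP in chute mm [271.8  -0.3   7.6] rot err [ 0.003  0.01  -0.004] F chute [ 5.7 -0.4 -0. ] gap 0.203
```

Call:
{"name": "servo_tool", "arguments": {"motion": [[-5,0,0,0,-0.004,0,-1],[-5,0,0,0,-0.004,0,-1],[-5,0,0,0,0,0,-1],[-4,0,0,0,0,0,-1]]}}

```text
t: 16.7
tcp_pos: [0.5868, -0.023, 0.1697]
tool_rot: [0.793, 0.543, 0.228, -0.157]
force: [1.7, 3.6, 2.2]
finger_gap: 0.198
```

```bash
python3 -c "
from h import *
inch()"
```

```text
t 16.7 TCP in chute mm [251.8  -0.    7.4] rot err [ 0.003  0.003 -0.005] F chute [ 4.6 -0.3 -0.3] gap 0.198
```

Call:
{"name": "servo_tool", "arguments": {"motion": [[-3,0,0,0,0,0,-1]]}}

```text
t: 16.78
tcp_pos: [0.5866, -0.0235, 0.1695]
tool_rot: [0.792, 0.542, 0.231, -0.159]
force: [6.6, 16.4, 11.8]
finger_gap: 0.197
```

Call:
{"name": "servo_tool", "arguments": {"motion": [[-3,0,0,0,0,0,-1]]}}

```text
t: 16.87
tcp_pos: [0.5867, -0.0235, 0.1697]
tool_rot: [0.792, 0.541, 0.234, -0.161]
force: [4.7, 11.9, 9.3]
finger_gap: 0.199
```

```bash
python3 -c "
from h import *
inch()"
```

```text
t 16.87 TCP in chute mm [ 2.514e+02 -1.000e-01  7.700e+00] rot err [ 0.004  0.018 -0.001] F chute [15.8 -0.   1.1] gap 0.199
```

Call:
{"name": "servo_tool", "arguments": {"motion": [[-2.5,0,0,0,-0.004,0,-1],[-2.5,0,0,0,-0.004,0,-1]]}}

```text
t: 17.03
tcp_pos: [0.5868, -0.0238, 0.1702]
tool_rot: [0.792, 0.54, 0.236, -0.162]
force: [3.1, 9.6, 8.2]
finger_gap: 0.198
```

```bash
python3 -c "
from h import *
inch()"
```

```text
t 17.03 TCP in chute mm [251.4  -0.3   8.2] rot err [ 0.004  0.022 -0.   ] F chute [12.9  0.6  1.6] gap 0.198
```

Call:
{"name": "servo_tool", "arguments": {"motion": [[-3,0,0.5,0,-0.01,0,-1],[-3,0,0.5,0,-0.01,0,-1],[-3,0,0.5,0,-0.01,0,-1]]}}

```text
t: 17.28
tcp_pos: [0.587, -0.0235, 0.1696]
tool_rot: [0.793, 0.54, 0.231, -0.16]
force: [5.1, 12.0, 8.7]
finger_gap: 0.201
```

```bash
python3 -c "
from h import *
inch()"
```

```text
t 17.28 TCP in chute mm [251.4  -0.4   7.5] rot err [0.004 0.012 0.001] F chute [15.7 -0.3  0.4] gap 0.201
```

Call:
{"name": "servo_tool", "arguments": {"motion": [[-3.2,0,0,0,-0.008,0,-1],[-3.2,0,0,0,-0.008,0,-1],[-3.2,0,0,0,-0.008,0,-1]]}}

```text
t: 17.53
tcp_pos: [0.587, -0.0239, 0.17]
tool_rot: [0.794, 0.54, 0.23, -0.159]
force: [4.0, 10.8, 6.5]
finger_gap: 0.2
```

```bash
python3 - <<'E'
from h import *
inch(); d=snap('scene','s12');a=d['frame'][:,:,::-1]
o,M=CH(); print(proj(d,[o+M@[.19,0,.012],o+M@[.251,0,.005]]).round(1))
cv2.imwrite('pics/s12c.png',cv2.resize(a[130:250,290:410],None,fx=4.5,fy=4.5,interpolation=cv2.INTER_CUBIC))
E
```

```text
t 17.53 TCP in chute mm [251.3  -0.5   8. ] rot err [0.003 0.007 0.001] F chute [13.2  0.2 -0.6] gap 0.2
[[334.5 184.6]
 [320.1 182.9]]
```

View pics/s12c.png

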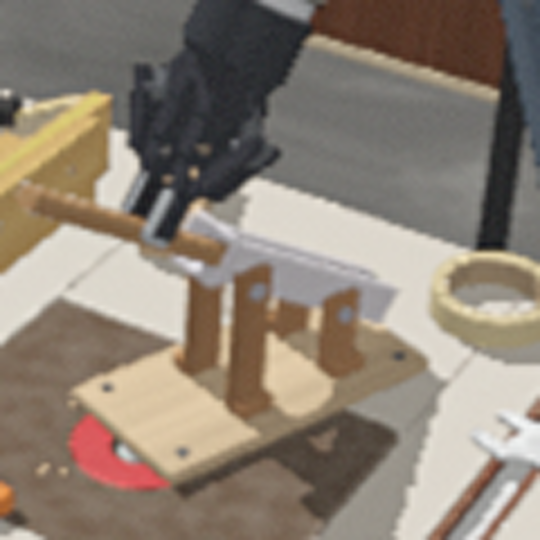

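Call:
{"name": "servo_tool", "arguments": {"motion": [[8,0,0,0,-0.006,0,-1],[15,0,0,0,0,0,-1],[20,0,0,0,0,0,-1],[25,0,0,0,0,0,-1],[25,0,0,0,0,0,-1],[20,0,0,0,0,0,-1]]}}

```text
t: 18.08
tcp_pos: [0.6203, 0.057, 0.2225]
tool_rot: [0.799, 0.54, 0.217, -0.151]
force: [0.1, -0.5, -0.7]
finger_gap: 0.205
```

```bash
python3 - <<'E'
from h import *
inch(); q,r=cpose(380,0,50); rows(q,r,3)
E
```

```text
t 18.08 TCP in chute mm [353.4  -1.9   6.2] rot err [ 0.002 -0.023  0.008] F chute [-0.7 -0.3 -0.4] gap 0.205
pos [0.6203 0.057  0.2225] shift mm [ 25.6  -2.2 -44.4] norm 51.3 rotvec [-0.002  0.023 -0.008] deg 1.4
[9.0, -1.0, -15.0] [-0.001, 0.008, -0.003]
[9.0, -1.0, -15.0] [-0.001, 0.008, -0.003]
[9.0, -1.0, -15.0] [-0.001, 0.008, -0.003]
```

Call:
{"name": "servo_tool", "arguments": {"motion": [[12,-1,-15,0,0.008,-0.003,-1],[15,-1,-20,0,0.008,-0.003,-1],[10,0,-15,0,0.008,-0.003,-1]]}}

```text
t: 18.33
tcp_pos: [0.6191, 0.0632, 0.2811]
tool_rot: [0.794, 0.544, 0.222, -0.155]
force: [0.6, 1.3, 0.0]
finger_gap: 0.197
```

```bash
python3 - <<'E'
from h import *
inch(); rows([.503,.1785,.22],down(178),16)
E
```

```text
t 18.33 TCP in chute mm [388.9   1.6  53.1] rot err [ 0.008 -0.011 -0.003] F chute [ 1.2 -0.1 -0.7] gap 0.197
pos [0.6191 0.0632 0.2811] shift mm [  23.9 -149.5   87. ] norm 174.6 rotvec [ 0.517 -0.374 -1.852] deg 112.2
[1.0, -9.0, 5.0] [0.032, -0.023, -0.116]
[3.0, -9.0, 6.0] [0.032, -0.023, -0.116]
[4.0, -8.0, 6.0] [0.032, -0.023, -0.116]
[5.0, -8.0, 6.0] [0.032, -0.023, -0.116]
[6.0, -7.0, 6.0] [0.032, -0.023, -0.116]
[7.0, -6.0, 6.0] [0.032, -0.023, -0.116]
[8.0, -5.0, 6.0] [0.032, -0.023, -0.116]
[8.0, -4.0, 6.0] [0.032, -0.023, -0.116]
[9.0, -3.0, 6.0] [0.032, -0.023, -0.116]
[9.0, -1.0, 6.0] [0.032, -0.023, -0.116]
[9.0, -0.0, 6.0] [0.032, -0.023, -0.116]
[9.0, 1.0, 6.0] [0.032, -0.023, -0.116]
[9.0, 2.0, 5.0] [0.032, -0.023, -0.116]
[9.0, 4.0, 5.0] [0.032, -0.023, -0.116]
[9.0, 5.0, 5.0] [0.032, -0.023, -0.116]
[8.0, 6.0, 4.0] [0.032, -0.023, -0.116]
```

Call:
{"name": "servo_tool", "arguments": {"motion": [[1,-9,5,0.032,-0.023,-0.116,-1],[3,-9,6,0.032,-0.023,-0.116,-1],[4,-8,6,0.032,-0.023,-0.116,-1],[5,-8,6,0.032,-0.023,-0.116,-1],[6,-7,6,0.032,-0.023,-0.116,-1],[7,-6,6,0.032,-0.023,-0.116,-1],[8,-5,6,0.032,-0.023,-0.116,-1],[8,-4,6,0.032,-0.023,-0.116,-1],[9,-3,6,0.032,-0.023,-0.116,-1],[9,-1,6,0.032,-0.023,-0.116,-1],[9,0,6,0.032,-0.023,-0.116,-1],[9,1,6,0.032,-0.023,-0.116,-1]]}}

```text
t: 19.33
tcp_pos: [0.5344, 0.1241, 0.2248]
tool_rot: [0.238, 0.97, 0.041, -0.029]
force: [-0.3, -0.9, -0.7]
finger_gap: 0.2
```

```bash
python3 - <<'E'
from h import *
inch(); rows([.503,.1785,.14],down(178),5)
E
```

```text
t 19.33 TCP in chute mm [380.8 102.6  -8.3] rot err [ 0.407 -0.345 -1.414] F chute [-1.2 -0.1 -0.1] gap 0.2
pos [0.5344 0.1241 0.2248] shift mm [46.4 27.8 90.6] norm 105.5 rotvec [ 0.082 -0.06  -0.446] deg 26.2
[9.0, 6.0, 18.0] [0.016, -0.012, -0.089]
[9.0, 7.0, 18.0] [0.016, -0.012, -0.089]
[9.0, 8.0, 18.0] [0.016, -0.012, -0.089]
[8.0, 9.0, 17.0] [0.016, -0.012, -0.089]
[7.0, 10.0, 17.0] [0.016, -0.012, -0.089]
```

Call:
{"name": "servo_tool", "arguments": {"motion": [[9,6,18,0.016,-0.012,-0.089,-1],[9,7,18,0.016,-0.012,-0.089,-1],[9,8,18,0.016,-0.012,-0.089,-1],[8,9,17,0.016,-0.012,-0.089,-1],[7,10,17,0.016,-0.012,-0.089,-1],[0,0,0,0,0,0,-1]]}}

```text
t: 19.83
tcp_pos: [0.5041, 0.1739, 0.1343]
tool_rot: [0.001, 1.0, -0.011, 0.007]
force: [0.0, 0.4, -0.7]
finger_gap: 0.198
```

```bash
python3 - <<'E'
from h import *
snap('wrist','w13'); rows([.503,.1785,.04],down(178),4)
E
```

```text
pos [0.5059 0.1732 0.1356] shift mm [ 4.6  7.2 95.4] norm 95.8 rotvec [-0.02   0.017  0.03 ] deg 2.3
[1.0, 2.0, 24.0] [-0.005, 0.004, 0.007]
[1.0, 2.0, 24.0] [-0.005, 0.004, 0.007]
[1.0, 2.0, 24.0] [-0.005, 0.004, 0.007]
[1.0, 1.0, 24.0] [-0.005, 0.004, 0.007]
```

View pics/w13.png

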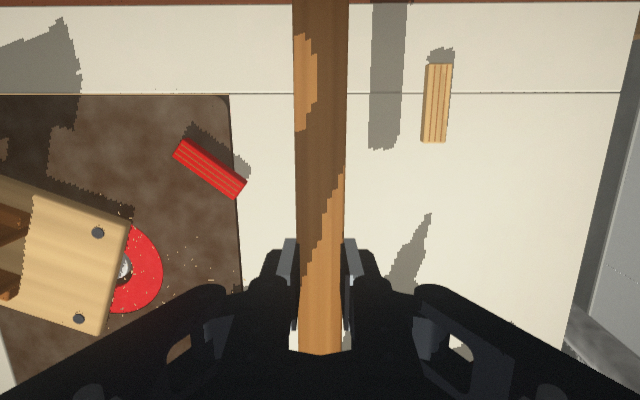

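Call:
{"name": "servo_tool", "arguments": {"motion": [[2,2,24,-0.006,0.006,0.007,-1],[3,2,24,-0.006,0.006,0.007,-1],[3,2,24,-0.005,0.006,0.007,-1],[3,1,20,-0.004,0.006,0.007,-1],[0,0,0,0,0,0,-1]]}}

```text
t: 20.3
tcp_pos: [0.5081, 0.1743, 0.0455]
tool_rot: [0.021, 1.0, -0.001, 0.007]
force: [-0.0, -0.2, -1.1]
finger_gap: 0.202
```

```bash
python3 - <<'E'
from h import *
rows([.503,.1785,.006],down(178),1)
E
```

```text
pos [0.5081 0.1743 0.0455] shift mm [ 5.8  4.  39.4] norm 40.1 rotvec [-0.001  0.014 -0.008] deg 0.9
[6.0, 4.0, 39.0] [-0.001, 0.014, -0.008]
```

Call:
{"name": "servo_tool", "arguments": {"motion": [[3,2,12,0,0.008,-0.004,-1],[3,1,12,0,0.006,-0.004,-1],[2,0,6,0,0.005,0,-1],[0,0,0,0,0,0,-1]]}}

```text
t: 20.63
tcp_pos: [0.5075, 0.1741, 0.0176]
tool_rot: [0.02, 1.0, -0.001, 0.003]
force: [-0.3, 0.0, 0.0]
finger_gap: 0.205
```

```bash
python3 - <<'E'
from h import *
rows([.503,.1785,.006],down(178),1); inch()
E
```

```text
pos [0.5075 0.1741 0.0176] shift mm [ 4.8  4.3 11.5] norm 13.2 rotvec [-0.002  0.005 -0.005] deg 0.4
[5.0, 4.0, 12.0] [-0.002, 0.005, -0.005]
t 20.63 TCP in chute mm [ 302.1  146.  -203.4] rot err [ 0.527 -0.382 -1.851] F chute [-0.   0.3  0.1] gap 0.205
```

Call:
{"name": "servo_tool", "arguments": {"motion": [[0,0,6,0,0.003,0,-1],[0,0,3,0,0.002,0,-1],[0,0,1,0,0,0,-1],[0,0,0,0,0,0,-1]]}}

```text
t: 20.97
tcp_pos: [0.5105, 0.1735, 0.0092]
tool_rot: [0.02, 1.0, -0.001, 0.003]
force: [0.2, -0.6, -1.0]
finger_gap: 0.2
```

Call:
{"name": "servo_tool", "arguments": {"motion": [[0,0,2,0,0.002,0,-1],[0,0,0,0,0,0,-1]]}}

```text
t: 21.13
tcp_pos: [0.511, 0.1736, 0.0076]
tool_rot: [0.02, 1.0, -0.001, 0.003]
force: [1.0, 0.4, -1.3]
finger_gap: 0.205
```

Call:
{"name": "servo_tool", "arguments": {"motion": [[1,0,3,0,0.002,0,-1],[0,0,0,0,0,0,-1]]}}

```text
t: 21.3
tcp_pos: [0.5101, 0.1739, 0.0047]
tool_rot: [0.02, 1.0, -0.001, 0.002]
force: [0.2, -0.5, 0.3]
finger_gap: 0.205
```

Call:
{"name": "servo_tool", "arguments": {"motion": [[0,0,0.5,0,0,0,-0.5],[0,0,0,0,0,0,0],[0,0,0,0,0,0,0.2],[0,0,0,0,0,0,0.2],[0,0,-15,0,0,0,0.2],[0,0,-38,0,0,0,0.2],[0,0,-38,0,0,0,0.2],[0,0,-38,0,0,0,0.2],[0,0,-38,0,0,0,0.2],[0,0,-38,0,0,0,0.2],[0,0,-30,0,0,0,0.2]]}}

```text
t: 22.22
tcp_pos: [0.5044, 0.1735, 0.241]
tool_rot: [0.02, 1.0, -0.002, -0.009]
force: [1.7, 0.6, -0.6]
finger_gap: 0.597
```

```bash
python3 - <<'E'
from h import *
snap('wrist','w14'); rows([.55,-.14,.34],down(68.5),16)
E
```

```text
pos [0.5081 0.1741 0.2468] shift mm [ -54.  -312.4  -92.6] norm 330.3 rotvec [-7.000e-03 -1.000e-03  1.906e+00] deg 109.2
[-3.0, -20.0, -6.0] [-0.0, -0.0, 0.119]
[-6.0, -19.0, -6.0] [-0.0, -0.0, 0.119]
[-8.0, -18.0, -6.0] [-0.0, -0.0, 0.119]
[-10.0, -17.0, -6.0] [-0.0, -0.0, 0.119]
[-12.0, -16.0, -6.0] [-0.0, -0.0, 0.119]
[-14.0, -14.0, -6.0] [-0.0, -0.0, 0.119]
[-15.0, -13.0, -6.0] [-0.0, -0.0, 0.119]
[-17.0, -11.0, -6.0] [-0.0, -0.0, 0.119]
[-18.0, -9.0, -6.0] [-0.0, -0.0, 0.119]
[-19.0, -6.0, -6.0] [-0.0, -0.0, 0.119]
[-19.0, -4.0, -6.0] [-0.0, -0.0, 0.119]
[-20.0, -2.0, -6.0] [-0.0, -0.0, 0.119]
[-20.0, 1.0, -6.0] [-0.0, -0.0, 0.119]
[-20.0, 3.0, -6.0] [-0.0, -0.0, 0.119]
[-19.0, 5.0, -6.0] [-0.0, -0.0, 0.119]
[-18.0, 8.0, -6.0] [-0.0, -0.0, 0.119]
```

View pics/w14.png

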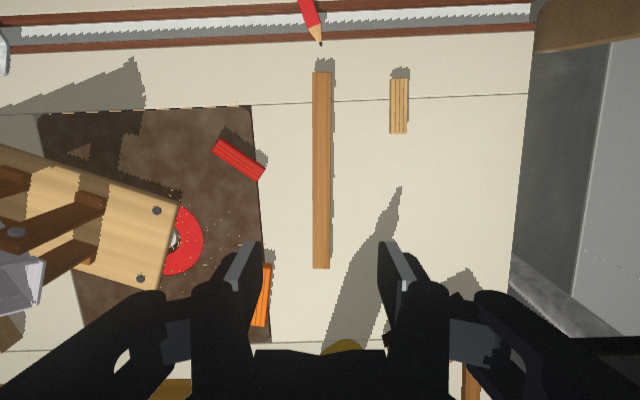

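The stick lies flat at (322,170), clear of the board. Now I check the chute from above.

Call:
{"name": "servo_tool", "arguments": {"motion": [[-3,-20,-6,0,0,0.119,0.2],[-6,-19,-6,0,0,0.119,0.2],[-8,-18,-6,0,0,0.119,0.2],[-10,-17,-6,0,0,0.119,0.2],[-12,-16,-6,0,0,0.119,0.2],[-14,-14,-6,0,0,0.119,0.2],[-15,-13,-6,0,0,0.119,0.2],[-17,-11,-6,0,0,0.119,0.2],[-18,-9,-6,0,0,0.119,0.2],[-19,-6,-6,0,0,0.119,0.2],[-19,-4,-6,0,0,0.119,0.2],[-20,-2,-6,0,0,0.119,0.2]]}}

```text
t: 23.27
tcp_pos: [0.5307, -0.0688, 0.3246]
tool_rot: [0.692, 0.722, 0.001, 0.0]
force: [-1.1, -0.5, 0.4]
finger_gap: 0.599
```

Call:
{"name": "servo_tool", "arguments": {"motion": [[-20,1,-6,0,0,0.119,0.2],[-20,3,-6,0,0,0.119,0.2],[-19,5,-6,0,0,0.119,0.2],[-18,8,-6,0,0,0.119,0.2],[0,0,0,0,0,0,0.2]]}}

```text
t: 23.68
tcp_pos: [0.5356, -0.1555, 0.3488]
tool_rot: [0.851, 0.525, 0.0, 0.001]
force: [-0.0, 0.8, 1.3]
finger_gap: 0.604
```

```bash
python3 - <<'E'
from h import *
d=snap('wrist','w15'); s=snap('scene','s15'); im=d['frame'][:,:,::-1]
o,M=CH(); pts=[(190,-8,27),(140,-8,24),(140,-8,16),(60,-8,24),(60,-8,21),(0,-8,27),(110,-8,24)]
u=proj(d,[o+M@(np.array(q)/1000) for q in pts]); print(list(zip(pts,u.round(1).tolist())))
c=u.mean(0).astype(int); x0,y0=max(c[0]-60,0),max(c[1]-100,0)
a=cv2.resize(im[y0:y0+200,x0:x0+130],None,fx=3,fy=3,interpolation=cv2.INTER_CUBIC)
for q in u: cv2.circle(a,tuple(((q-[x0,y0])*3+[60,0]).astype(int)),2,(0,0,255),-1)
cv2.imwrite('pics/w15c.png',a)
E
```

```text
[((190, -8, 27), [320.0, 89.5]), ((140, -8, 24), [323.4, 131.0]), ((140, -8, 16), [323.0, 126.5]), ((60, -8, 24), [327.9, 184.3]), ((60, -8, 21), [327.7, 182.6]), ((0, -8, 27), [330.6, 217.1]), ((110, -8, 24), [325.2, 152.9])]
```

View pics/w15.png

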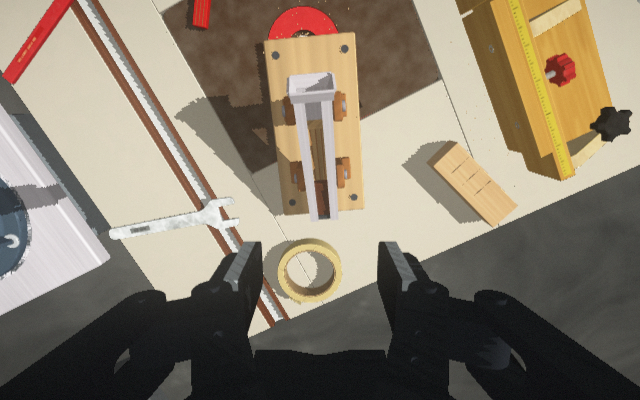

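View pics/w15c.png

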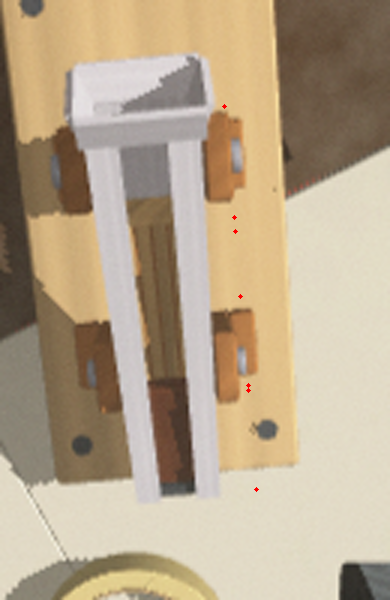

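```bash
python3 - <<'E'
from h import *
d=load('w15.pkl'); im=d['frame'][:,:,::-1]
o,M=CH(); pts=[(-3,0,27),(-3,0,24),(0,0,24),(0,0,21),(4,0,21),(8,0,21),(60,0,21),(64,0,21),(140,0,16),(140,0,0),(144,0,16),(190,0,29),(190,0,-5)]
u=proj(d,[o+M@(np.array(q)/1000) for q in pts]); print(list(zip(pts,u.round(1).tolist())))
print(o)
for cx,r0,r1 in [(321,205,228),(319,175,192),(317,118,142)]:
    for r in range(r0,r1): print(r,im[r,cx-1:cx+2].mean(0).astype(int).tolist(),end=' ')
    print()
cv2.imwrite('pics/w15d.png',cv2.resize(im[170:230,290:350],None,fx=9,fy=9,interpolation=cv2.INTER_NEAREST))
E
```

```text
[((-3, 0, 27), [324.8, 219.1]), ((-3, 0, 24), [324.7, 217.3]), ((0, 0, 24), [324.6, 215.9]), ((0, 0, 21), [324.4, 214.3]), ((4, 0, 21), [324.3, 212.4]), ((8, 0, 21), [324.1, 210.5]), ((60, 0, 21), [321.2, 183.2]), ((64, 0, 21), [321.0, 180.9]), ((140, 0, 16), [315.6, 127.2]), ((140, 0, 0), [315.0, 118.6]), ((144, 0, 16), [315.2, 124.1]), ((190, 0, 29), [311.6, 91.4]), ((190, 0, -5), [310.5, 73.8])]
[ 0.50994988 -0.21804176  0.03      ]
205 [53, 73, 108] 206 [54, 72, 108] 207 [55, 74, 111] 208 [54, 73, 110] 209 [53, 73, 108] 210 [55, 74, 109] 211 [54, 73, 110] 212 [55, 73, 111] 213 [54, 73, 112] 214 [62, 76, 105] 215 [72, 76, 79] 216 [82, 83, 84] 217 [85, 89, 89] 218 [95, 99, 100] 219 [149, 163, 168] 220 [199, 219, 226] 221 [198, 217, 225] 222 [198, 218, 225] 223 [198, 218, 226] 224 [196, 216, 224] 225 [198, 219, 226] 226 [197, 216, 225] 227 [197, 217, 225] 
175 [60, 87, 110] 176 [62, 87, 110] 177 [61, 88, 110] 178 [64, 90, 112] 179 [59, 83, 104] 180 [50, 65, 85] 181 [46, 57, 75] 182 [46, 59, 82] 183 [49, 66, 99] 184 [53, 73, 112] 185 [50, 68, 105] 186 [53, 69, 104] 187 [51, 68, 103] 188 [53, 70, 104] 189 [52, 70, 104] 190 [52, 68, 103] 191 [53, 70, 105] 
118 [122, 123, 130] 119 [105, 117, 129] 120 [73, 106, 132] 121 [69, 102, 127] 122 [70, 104, 128] 123 [72, 105, 129] 124 [70, 101, 127] 125 [67, 97, 122] 126 [69, 99, 121] 127 [69, 99, 123] 128 [68, 98, 121] 129 [65, 93, 116] 130 [64, 93, 114] 131 [65, 92, 115] 132 [65, 93, 114] 133 [62, 90, 112] 134 [63, 90, 114] 135 [61, 88, 111] 136 [62, 88, 113] 137 [62, 89, 112] 138 [60, 87, 110] 139 [61, 87, 111] 140 [57, 84, 107] 141 [59, 84, 109]
```

View pics/w15d.png

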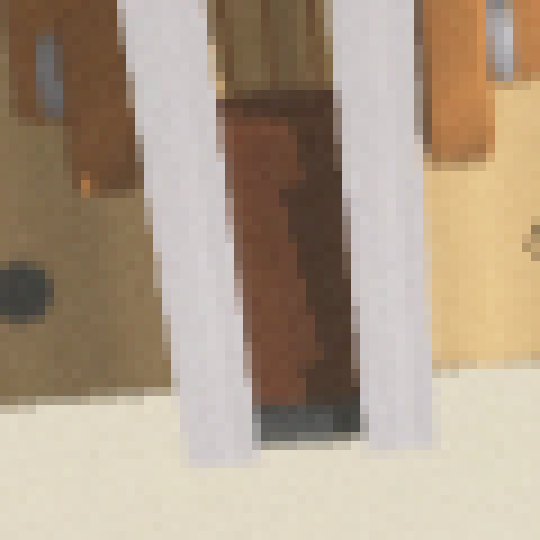

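```bash
python3 - <<'E'
from h import *
a=load('scene0.pkl')['frame'];b=load('s15.pkl')['frame']
t=snap('top','t15')
for n,x,y in (("scene",a,b),("top",load('top0.pkl')['frame'],t['frame'])):
    df=cv2.absdiff(x,y).max(2)
    print(n,{k:round(float(df[v[1]:v[3],v[0]:v[2]].mean()),1) for k,v in ({"bottle":(220,190,246,250),"block":(203,255,232,286),"tape":(384,184,416,208),"offcut":(320,160,340,185)} if n=="scene" else {"bottle":(248,120,278,153),"block":(203,135,248,172),"tape":(420,235,460,273),"offcut":(408,143,460,175)}).items()})
cv2.imwrite('pics/final.png',np.hstack([cv2.resize(b[:,:,::-1][140:330,180:440],None,fx=1.5,fy=1.5),cv2.resize(t['frame'][:,:,::-1][110:300,190:450],None,fx=1.5,fy=1.5)]))
E
```

```text
scene {'bottle': 2.1, 'block': 2.4, 'tape': 1.6, 'offcut': 1.4}
top {'bottle': 11.0, 'block': 11.5, 'tape': 45.2, 'offcut': 14.0}
```

View pics/final.png

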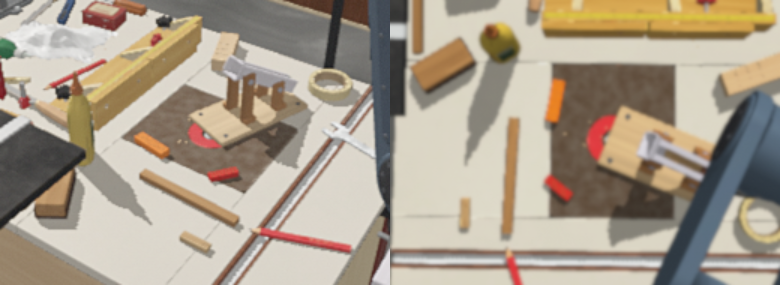

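```bash
python3 -c "
from station import manip
s=manip.sense(); print(s['t'],s['force']); print(manip.sign_off())"
```

```text
23.8333 [ 0.05691943 -0.39816496 -0.73072528]
the job is handed in; nothing more can be done
None
```

I handed the job in at 23.8 s. The pale tenon is in the chute, both tenons are home against the bottom, and the oak stick is back flat on the bare worktop.

- **Ramming:** I let the pale tenon go about 50 mm inside the mouth, and it stayed there. The stick then pushed it onto the dark tenon, which moved under about 5–6 N. The stick stopped dead at the bottom, and I held it there for about 0.75 s. Readings were mostly 13–16 N, with one brief peak of about 21 N on first contact, just over the 10–20 N called firm.
- **Home check:** From above, the lower and upper ends of the dark tenon and the upper end of the pale one lie within about 1 pixel (roughly 2 mm) of where they should be when home.
- **Stick and bystanders:** The stick lies clear of the board. In the scene camera the bottle, sanding block, tape and maple offcut show no change.
- **Disagreement:** The top camera showed larger differences over the bystanders. The arm hides part of the tape in that picture. The others look to be in the same place by eye, though I didn't find out why the numbers were higher.

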